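# Load the die holder and lock its register cover

### The arm

A 7-joint arm with a two-finger parallel gripper is mounted at the origin on a cart in front of the work surface, level with it; the furniture and walls round the work are solid. World frame = base frame: x ahead of the robot, y to its left, z up, the work surface at z = 0. Lengths are in mm, angles in rad, forces in N, time in s.
With the tool pointing down it reaches from about 400 to 850 mm from the base axis. Payload 4.5 kg.
Tool frame: the origin (TCP) lies at the very end of the fingers, on their centre line; the grasp point (between the pads) lies 19 mm behind it; z points along the fingers, y is the direction in which the jaws open and shut (so a half turn about z gives the same grasp; the last joint's range is limited). The gripper opens to 85 mm and grips with 20 to 120 N. Pads are 22 mm wide; open, the fingers measure 114 mm over their backs; the gripper's body (76 mm by 85 mm) begins 54 mm behind the grasp point. The pads swing forward as they close: fully open they stand 13 mm farther back than shut.
Start: joints at [-1.261, 0.689, -0.195, 1.565, 0.157, 0.902, -0.215], TCP at [170.177, 601.41, 231.317] pointing down, gripper open.
Joint ranges: [-3.01, 3.01], [-0.46, 2.08], [-1.47, 1.51], [0.13, 2.56], [-1, 4.14], [0.04, 2.09], [-2.66, 2.66]. Speed limits (rad/s): [2.57, 2.57, 3.14, 3.14, 3.14, 3.14, 3.14].

### API

Orientations are given as a 3x3 rotation matrix whose columns are the frame's x, y, z axes.
In Python, from cell import env, capture, camera_model, job, spot_in, masks_of, tip_of gives the robot as it stands.
- The arm moves only by the tool step_arm, never from a script. Its argument "series" is a list that holds one entry, the list of rows, each a list of 4 numbers: the shift along the tool's x, y, z in cm, then the turn about the tool's z in degrees. A call has 1 to 12 rows; each row is the pose to reach, as a shift and turn from the pose commanded when the call began, along the tool's axes at that moment; what a row does not reach only later rows make up. A row lasts 1/12 s, in which the tool goes at most 41.7 mm and 7.16 degrees, less where a joint would pass 70% of its speed; a pose out of reach is approached as far as the arm can. A call with a gripper value outside its range is refused whole. "hand" is the finger opening in cm, from 0 to 8.54, set as the call begins (left out, the last holds). The fingers move at their own pace and stop on an object; "grip_force" is the grip in N (left out, the last holds). Time passes only in rows, so rows that repeat a pose let the fingers close. It gives the time, the measured TCP pose, the force and the opening at its end, in the units of the state.
- env.observe(): the state, without advancing time (a new reading comes with each control period).
- capture(name): name is "scene" or "top" or "wrist"; returns the picture (480x640x3 uint8, blue, green, red); there is no depth.
- camera_model(name): a dict with "camera_matrix" (3x3 intrinsics, pixels), "camera_from_world" (4x4, takes a point from world to camera coordinates). Camera axes: x right, y down, z forward; pixel columns grow to the right and rows downward; lengths in mm; the calibration is good to about 2 mm. A picture is of the moment at which its call begins: read the wrist's pose just before it. camera_model takes no time and is no camera call; for the wrist camera it gives the pose at the moment of the call.
- job.close_job(): hands the job in, once; it reports no verdict.
Trained networks look in the newest picture that a camera, given by its name, has taken for a name from the list of things; names that differ only in an ending like _2 or _b are one class to them, and where a whole thing is asked for, a point or a joint stands for the part that bears it (a point fixed in the world has none). Each returns a list of dicts, best first, with "score" (0 to 1); they miss things now and then, are a little off and sometimes report something else, mostly with a low value. They report only what shows in the picture. A call takes as long as a camera call.
- spot_in(camera, label): "position" ([column, row] in pixels, amid what is visible of it).
- masks_of(camera, label): "region" (480x640 bool, what is visible of it) and "position" ([column, row] in pixels, amid what is visible of it).
- tip_of(camera, label): "position" ([column, row] in pixels: a listed point, or the origin of a listed thing).
The state is a dict: "time_s": time; "joint_pos": joint angles; "qvel": joint speeds; "effort": joint torques, N m; "ee_pos": TCP position; "ee_rot": TCP orientation; "contact_force": force on the tool from outside, world axes, zero at the start; "ft_torque": the same for the moment, N m; "grip_width": finger opening in mm.
Only numpy, scipy, OpenCV 4.12 (cv2) and the standard library are available. Lean on these libraries where they do the work, as an engineer would, in place of code of your own. Each camera call takes 0.05 s, during which the arm holds its last target.

### The job

Stand every round brass die that is on the table in a nest of the die holder (any nest, one die each), its nose pointing at the mark beside that nest. Then lower the cover plate gently and level, the right way round, onto the holder's two pins until it lies flush on the rails, and turn the cam knob clockwise until its sprung follower drops into the notch, so that the tongue locks the cover.

Things in the scene. Friction and masses are not known exactly. Their poses are not given: they have to be found in the camera images.
- die_holder: Fixed steel holder 114 x 214 mm (x, y), turned up to 0.25 rad. Origin: centre of its underside, on the table; x away from the robot, y left. Nest plate top at z 16 mm with 4 nests (floor z 8) at x +-27, y +-32. Aluminium rails along both sides (y +-85 to +-105, x +-55), top z 46, a pin on each. A tail on the robot's side carries the cam knob, axis at x -95, y 0.
- nest0 (a point): Centre of nest 0 of the die holder, on the nest's floor (8 mm above the holder's underside); nest diameter 39 mm, depth 8 mm. It lies in the far row, left.
- nest1 (a point): Centre of nest 1 of the die holder, on the nest's floor (8 mm above the holder's underside); nest diameter 39 mm, depth 8 mm. It lies in the far row, right.
- nest2 (a point): Centre of nest 2 of the die holder, on the nest's floor (8 mm above the holder's underside); nest diameter 39 mm, depth 8 mm. It lies in the near row, left.
- nest3 (a point): Centre of nest 3 of the die holder, on the nest's floor (8 mm above the holder's underside); nest diameter 39 mm, depth 8 mm. It lies in the near row, right.
- mark0 (a point): The point where a correctly turned die's nose tip comes, 28 mm from the centre of nest 0 in the holder's +x direction (away from the robot). A short black engraved line on the nest plate at the far side of the nest shows the direction.
- mark1 (a point): The point where a correctly turned die's nose tip comes, 28 mm from the centre of nest 1 in the holder's +x direction (away from the robot). A short black engraved line on the nest plate at the far side of the nest shows the direction.
- mark2 (a point): The point where a correctly turned die's nose tip comes, 28 mm from the centre of nest 2 in the holder's +x direction (away from the robot). A short black engraved line on the nest plate at the far side of the nest shows the direction.
- mark3 (a point): The point where a correctly turned die's nose tip comes, 28 mm from the centre of nest 3 in the holder's +x direction (away from the robot). A short black engraved line on the nest plate at the far side of the nest shows the direction.
- pin_left (a point): Foot of the left locating pin, on the axis, on the rail's top face (46 mm above the holder's underside), at x +30, y +92 mm of the holder. Pin 10 mm diameter, 17 mm high, the uppermost 7 mm tapered to 4 mm.
- pin_right (a point): Foot of the right locating pin, same as the left, at x +30, y -92 mm of the holder.
- cover: Loose aluminium plate 110 x 210 x 6 mm (x, y, z), 0.3 to 0.45 kg; starts flat on the table at the left. Origin: centre of underside. Seated: axes as the holder's, 46 mm above the holder's origin, 8 mm over the dies; fits one way round. Handle: wooden bar over its centre, 52 mm along x, 12 mm wide in y, 26 to 44 mm above the underside, on two 10 mm studs; pinch it along y.
- hole_left (a point): Centre of the round 12 mm hole of the cover, at its underside, at x +30, y +92 mm of the cover. It goes over pin_left.
- hole_right (a point): Centre of the 12 x 15 mm slot (15 along the cover's y) of the cover, at its underside, at x +30, y -92 mm. It goes over pin_right.
- knob_grip (a point): On the knob's vertical axis, 86 mm above the table. Grip: upright black bar 46 mm long, 12 mm thick, 62 to 98 mm above the table, parallel to the steel tongue below it (tip 60 mm from the axis, 16 mm wide, 54 to 61 mm high, 2.5 mm over a seated cover). Both point at angle 1.5 - cam_knob from the holder's +x towards +y: left when open, over the cover's near edge when locked.
- cam_knob (a joint): Angle of the cam knob, rad, 0 (open) to 1.5 (stop, locked), growing clockwise seen from above; starts at 0 to 0.25. Slight resistance, growing to 0.2 N m as the cam's ramp lifts the follower 5 mm (crest at 1.2); past the crest the follower, a sprung pin right of the cam, drops back 5 mm into the notch and holds the knob between 1.38 and 1.5.
- die0: Round brass stamping die, upright on the table at the start, 36 mm diameter, 30 mm high, 0.14 kg, with a nose 8 mm wide that juts out on one side to 28 mm from the axis, from 11 to 29 mm above the underside. Origin: centre of the underside; x points to the nose, z up. Three or four are present; absent ones read None.
- die1: Round brass stamping die, upright on the table at the start, 36 mm diameter, 30 mm high, 0.14 kg, with a nose 8 mm wide that juts out on one side to 28 mm from the axis, from 11 to 29 mm above the underside. Origin: centre of the underside; x points to the nose, z up. Three or four are present; absent ones read None.
- die2: Round brass stamping die, upright on the table at the start, 36 mm diameter, 30 mm high, 0.14 kg, with a nose 8 mm wide that juts out on one side to 28 mm from the axis, from 11 to 29 mm above the underside. Origin: centre of the underside; x points to the nose, z up. Three or four are present; absent ones read None.
- die3: Round brass stamping die, upright on the table at the start, 36 mm diameter, 30 mm high, 0.14 kg, with a nose 8 mm wide that juts out on one side to 28 mm from the axis, from 11 to 29 mm above the underside. Origin: centre of the underside; x points to the nose, z up. Three or four are present; absent ones read None.
- nose0 (a point): Tip of die 0's nose, 28 mm from its axis, at the height of the die's underside.
- nose1 (a point): Tip of die 1's nose, 28 mm from its axis, at the height of the die's underside.
- nose2 (a point): Tip of die 2's nose, 28 mm from its axis, at the height of the die's underside.
- nose3 (a point): Tip of die 3's nose, 28 mm from its axis, at the height of the die's underside.

How it is judged (in metres and radians):
On the way, in this order (a step that is already met when the one before it is completed fails the run):
1. every die stands in a nest, nose at its mark, let go, and the cover not yet over them (((horizontal distance between die0 and nest0 below 0.005 m and horizontal distance between nose0 and mark0 below 0.008 m) or (horizontal distance between die0 and nest1 below 0.005 m and horizontal distance between nose0 and mark1 below 0.008 m) or (horizontal distance between die0 and nest2 below 0.005 m and horizontal distance between nose0 and mark2 below 0.008 m) or (horizontal distance between die0 and nest3 below 0.005 m and horizontal distance between nose0 and mark3 below 0.008 m)) and z of each of die0, die1, die2, die3 in the frame of die_holder below 0.0105 m and angle between each of die0, die1, die2, die3's own z axis and vertical below 0.06 rad and ((horizontal distance between die1 and nest0 below 0.005 m and horizontal distance between nose1 and mark0 below 0.008 m) or (horizontal distance between die1 and nest1 below 0.005 m and horizontal distance between nose1 and mark1 below 0.008 m) or (horizontal distance between die1 and nest2 below 0.005 m and horizontal distance between nose1 and mark2 below 0.008 m) or (horizontal distance between die1 and nest3 below 0.005 m and horizontal distance between nose1 and mark3 below 0.008 m)) and ((horizontal distance between die2 and nest0 below 0.005 m and horizontal distance between nose2 and mark0 below 0.008 m) or (horizontal distance between die2 and nest1 below 0.005 m and horizontal distance between nose2 and mark1 below 0.008 m) or (horizontal distance between die2 and nest2 below 0.005 m and horizontal distance between nose2 and mark2 below 0.008 m) or (horizontal distance between die2 and nest3 below 0.005 m and horizontal distance between nose2 and mark3 below 0.008 m)) and ((horizontal distance between die3 and nest0 below 0.005 m and horizontal distance between nose3 and mark0 below 0.008 m) or (horizontal distance between die3 and nest1 below 0.005 m and horizontal distance between nose3 and mark1 below 0.008 m) or (horizontal distance between die3 and nest2 below 0.005 m and horizontal distance between nose3 and mark2 below 0.008 m) or (horizontal distance between die3 and nest3 below 0.005 m and horizontal distance between nose3 and mark3 below 0.008 m)) and linear speed of each of die0, die1, die2, die3 below 0.02 m/s and contact force between each of die0, die1, die2, die3 and the fingers below 0.05 N and horizontal distance between cover and die_holder above 0.1 m), for 0.2 s.
2. the cover lies flush on the rails, both pins through its holes, the knob not yet turned home (horizontal distance between hole_left and pin_left below 0.003 m and horizontal distance between hole_right and pin_right below 0.004 m and z of each of hole_left, hole_right in the frame of die_holder below 0.0485 m and angle between cover's own z axis and vertical below 0.03 rad and value of joint cam_knob below 0.9 rad), for 0.2 s.
3. the knob is turned home and the follower has dropped into the notch (horizontal distance between hole_left and pin_left below 0.003 m and horizontal distance between hole_right and pin_right below 0.004 m and z of each of hole_left, hole_right in the frame of die_holder below 0.0485 m and angle between cover's own z axis and vertical below 0.03 rad and value of joint cam_knob above 1.35 rad), for 0.2 s.
At the end, for the whole second after the job is handed in: Every die present stands on the floor of a nest (within 2.5 mm, centre within 5 mm), nose tip within 8 mm of that nest's mark (16 degrees); the cover lies flush on both rails (2.5 mm), holes within 3 to 4 mm of the pins; knob beyond 1.35 rad, follower in its notch; all at rest and let go (all of step 3 and ((horizontal distance between die0 and nest0 below 0.005 m and horizontal distance between nose0 and mark0 below 0.008 m) or (horizontal distance between die0 and nest1 below 0.005 m and horizontal distance between nose0 and mark1 below 0.008 m) or (horizontal distance between die0 and nest2 below 0.005 m and horizontal distance between nose0 and mark2 below 0.008 m) or (horizontal distance between die0 and nest3 below 0.005 m and horizontal distance between nose0 and mark3 below 0.008 m)) and z of each of die0, die1, die2, die3 in the frame of die_holder below 0.0105 m and angle between each of die0, die1, die2, die3's own z axis and vertical below 0.06 rad and ((horizontal distance between die1 and nest0 below 0.005 m and horizontal distance between nose1 and mark0 below 0.008 m) or (horizontal distance between die1 and nest1 below 0.005 m and horizontal distance between nose1 and mark1 below 0.008 m) or (horizontal distance between die1 and nest2 below 0.005 m and horizontal distance between nose1 and mark2 below 0.008 m) or (horizontal distance between die1 and nest3 below 0.005 m and horizontal distance between nose1 and mark3 below 0.008 m)) and ((horizontal distance between die2 and nest0 below 0.005 m and horizontal distance between nose2 and mark0 below 0.008 m) or (horizontal distance between die2 and nest1 below 0.005 m and horizontal distance between nose2 and mark1 below 0.008 m) or (horizontal distance between die2 and nest2 below 0.005 m and horizontal distance between nose2 and mark2 below 0.008 m) or (horizontal distance between die2 and nest3 below 0.005 m and horizontal distance between nose2 and mark3 below 0.008 m)) and ((horizontal distance between die3 and nest0 below 0.005 m and horizontal distance between nose3 and mark0 below 0.008 m) or (horizontal distance between die3 and nest1 below 0.005 m and horizontal distance between nose3 and mark1 below 0.008 m) or (horizontal distance between die3 and nest2 below 0.005 m and horizontal distance between nose3 and mark2 below 0.008 m) or (horizontal distance between die3 and nest3 below 0.005 m and horizontal distance between nose3 and mark3 below 0.008 m)) and linear speed of each of die0, die1, die2, die3, cover below 0.02 m/s and contact force between cover and the fingers below 0.05 N); the robot touches nothing.
It fails at once if the cover is dropped or slammed onto the holder (horizontal distance between cover and die_holder below 0.02 m and z of cover in the frame of die_holder below 0.06 m and linear speed of cover above 0.3 m/s).
It fails at once if the holder's pins are pressed with brute force (contact force between cover and die_holder above 60 N).
Of die0, die1, die2, die3 only 3 to 4 are there at a start; the rules pass over those that are not, and their reading is None.
At some moment in a run one of die0, die1, die2, die3 may be knocked a few centimetres aside while the robot is not near it.
It also fails if it takes over 210 s, if anything falls off the work surface, if the arm or the gripper's body presses on something with over 40 N, if the wrist force passes 120 N, or if a joint passes its speed limit or range.

## Working session

There is one attempt and no reset: what is moved stays moved. The work goes in short steps, Python scripts to look and compute and a tool call to move; the robot and the scene stay as the last step left them, time stands still between calls to the robot, and variables do not carry over. Pictures are saved under pics/ and viewed, and the job is handed in when it is done.

Besides the shell and the picture viewer there is one more tool, called after "Emit:" by a JSON object that holds its "method" and its "body", one argument or row to a line. step_arm: Moves the arm, as the interface text tells. Its arguments: {"type":"object","properties":{"series":{"type":"array","items":{"type":"array","items":{"type":"array","items":{"type":"number"}}}},"hand":{"type":"number"},"grip_force":{"type":"number"}},"required":["series"]}

```bash
ls; mkdir -p pics; python3 - <<'E'
from cell import *
import cv2,numpy as np
s=env.observe()
for k,v in s.items(): print(k,np.round(v,3).tolist())
for n in ("scene","top","wrist"):
    im=capture(n); cv2.imwrite(f"pics/{n}0.png",im)
    m=camera_model(n); print(n,np.round(m["camera_matrix"],1).tolist(),np.round(m["camera_from_world"],3).tolist())
E
```

```text
pics
time_s 0.0
joint_pos [-1.261, 0.69, -0.195, 1.566, 0.157, 0.903, -0.215]
qvel [-0.001, 0.001, 0.0, -0.0, -0.001, 0.001, -0.0]
effort [-0.0, -53.961, -1.266, -15.854, 0.009, 0.009, -0.0]
ee_pos [170.009, 600.731, 230.454]
ee_rot [[-0.962, 0.272, -0.0], [0.272, 0.962, -0.002], [-0.0, -0.002, -1.0]]
contact_force [-0.571, -0.637, 0.371]
ft_torque [-0.007, -0.018, 0.013]
grip_width 85.269
scene [[596.3, 0.0, 316.0], [0.0, 596.3, 240.0], [0.0, 0.0, 1.0]] [[0.866, -0.501, -0.004, -470.491], [-0.296, -0.505, -0.811, 232.465], [0.404, 0.703, -0.585, 1148.38], [0.0, 0.0, 0.0, 1.0]]
top [[567.0, 0.0, 320.6], [0.0, 567.0, 241.6], [0.0, 0.0, 1.0]] [[0.015, -1.0, 0.002, -26.306], [-0.995, -0.015, -0.099, 520.797], [0.099, -0.001, -0.995, 1298.728], [0.0, 0.0, 0.0, 1.0]]
wrist [[345.5, 0.0, 319.0], [0.0, 345.5, 240.5], [0.0, 0.0, 1.0]] [[0.272, 0.962, -0.002, -623.513], [0.919, -0.259, 0.299, -38.993], [0.287, -0.083, -0.954, 380.696], [0.0, 0.0, 0.0, 1.0]]
```

View pics/scene0.png

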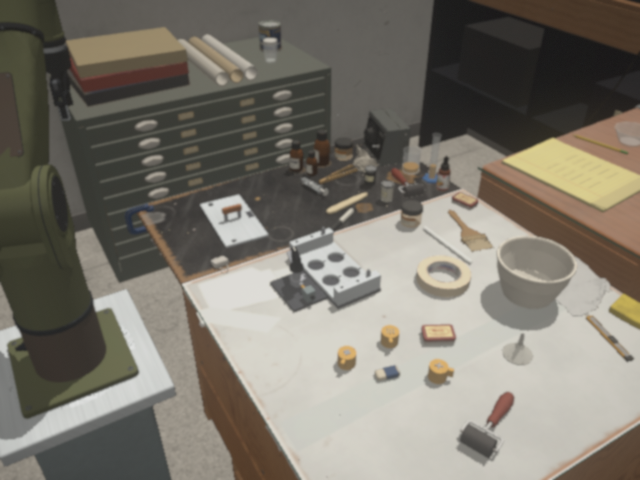

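View pics/top0.png

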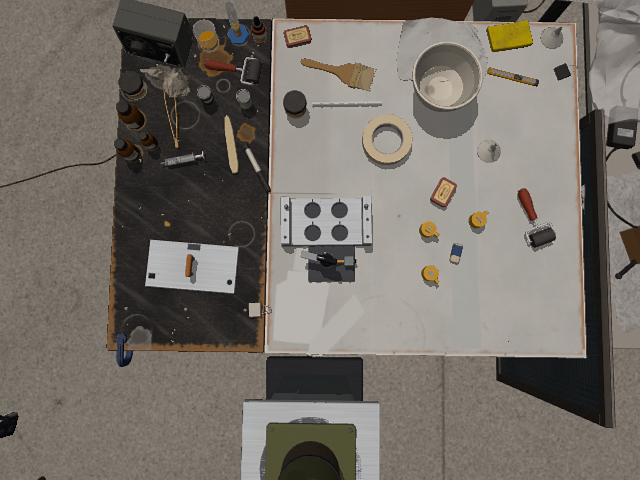

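View pics/wrist0.png

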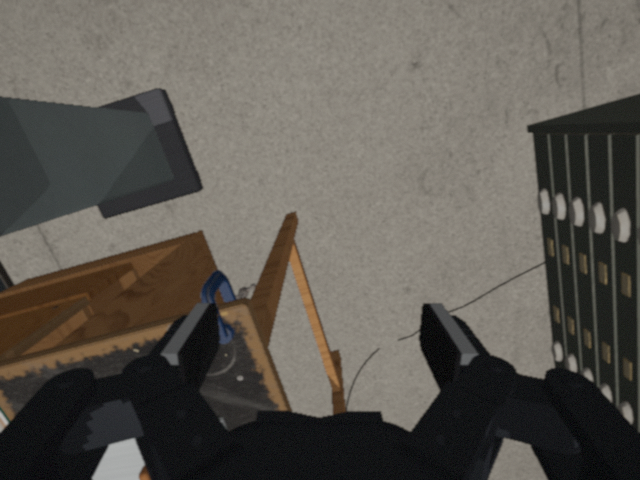

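```bash
cat > h.py <<'E'
from cell import *
import cv2,numpy as np
np.set_printoptions(precision=1,suppress=True)
def ray(m,p):
    K=np.array(m["camera_matrix"]);T=np.array(m["camera_from_world"])
    d=np.linalg.solve(K,[p[0],p[1],1.]);R=T[:3,:3]
    return -R.T@T[:3,3], R.T@d
def onz(m,p,z):
    o,d=ray(m,p); return o+d*(z-o[2])/d[2]
def proj(m,P):
    K=np.array(m["camera_matrix"]);T=np.array(m["camera_from_world"])
    c=T[:3,:3]@np.asarray(P,float)+T[:3,3]; u=K@c; return u[:2]/u[2]
def tri(obs):
    A=np.zeros((3,3));b=np.zeros(3);L=[]
    for m,p in obs:
        o,d=ray(m,p);d=d/np.linalg.norm(d);M=np.eye(3)-np.outer(d,d);A+=M;b+=M@o;L.append((M,o))
    X=np.linalg.solve(A,b); return X,max(np.linalg.norm(M@(X-o)) for M,o in L)
E
python3 - <<'E'
from h import *
names=["nest0","nest1","nest2","nest3","pin_left","pin_right","knob_grip","hole_left","hole_right","cover","die_holder","die0","nose0"]
R={}
for c in("top","scene"):
    capture(c)
    for n in names:
        r=tip_of(c,n); R[c,n]=r
        print(c,n,[(round(x["score"],2),np.round(x["position"],1).tolist()) for x in r[:5]])
mt,ms=camera_model("top"),camera_model("scene")
for n in names:
    if R["top",n] and R["scene",n]: print(n,*tri([(mt,R["top",n][0]["position"]),(ms,R["scene",n][0]["position"])]))
print(env.observe()["time_s"])
E
```

```text
top nest0 [(0.94, [314.1, 231.6]), (0.9, [336.9, 239.0]), (0.87, [314.4, 210.5]), (0.74, [309.8, 217.3]), (0.6, [339.8, 212.1])]
top nest1 [(0.94, [314.1, 231.6]), (0.9, [336.9, 239.0]), (0.87, [314.4, 210.5]), (0.74, [309.8, 217.3]), (0.6, [339.8, 212.1])]
top nest2 [(0.94, [314.1, 231.6]), (0.9, [336.9, 239.0]), (0.87, [314.4, 210.5]), (0.74, [309.8, 217.3]), (0.6, [339.8, 212.1])]
top nest3 [(0.94, [314.1, 231.6]), (0.9, [336.9, 239.0]), (0.87, [314.4, 210.5]), (0.74, [309.8, 217.3]), (0.6, [339.8, 212.1])]
top pin_left [(0.17, [470.3, 222.8])]
top pin_right [(0.67, [313.2, 209.2]), (0.56, [363.3, 208.3]), (0.48, [339.3, 238.2])]
top knob_grip [(0.78, [325.9, 260.1])]
top hole_left [(0.86, [230.0, 283.1]), (0.19, [485.8, 213.4])]
top hole_right [(0.63, [153.3, 277.2]), (0.34, [424.9, 230.4])]
top cover [(0.63, [189.6, 264.5])]
top die_holder [(0.78, [326.2, 219.4]), (0.23, [339.4, 207.8])]
top die0 [(0.71, [473.9, 223.1]), (0.66, [429.8, 226.4]), (0.51, [427.9, 275.6])]
top nose0 [(0.82, [434.8, 240.7]), (0.67, [440.9, 285.1]), (0.59, [483.6, 213.9]), (0.38, [364.1, 206.2]), (0.36
[... 993 characters left out ...]
0.75, [389.0, 340.2]), (0.58, [346.4, 364.7])]
scene nose0 [(0.93, [451.1, 381.2]), (0.74, [392.3, 352.0]), (0.72, [343.0, 374.9])]
nest0 [559.7  -5.4 -47.4] 7.413703151120343
nest1 [559.7  -5.4 -47.4] 7.413703151120343
nest2 [559.7  -5.4 -47.4] 7.413703151120343
nest3 [559.7  -5.4 -47.4] 7.413703151120343
pin_left [ 534.5 -337.9   85.8] 30.90510988204952
pin_right [635.1 -14.5 -40.3] 31.055857744802903
knob_grip [474.1 -31.   91.8] 0.47969229243760103
hole_left [422.7 193.5   1.7] 0.8680664953836668
hole_right [434.1 373.4   6.7] 1.2799743314340186
cover [464.4 289.1   8.7] 0.3697985365291239
die0 [ 575.7 -386.1   -2.1] 2.0456473773002455
nose0 [ 585.7 -340.5  -65.4] 59.896197400710896
1.55
```

```bash
python3 - <<'E'
import cv2
a=cv2.imread("pics/top0.png")
cv2.imwrite("pics/crop1.png",cv2.resize(a[180:300,270:400],None,fx=5,fy=5,interpolation=cv2.INTER_CUBIC))
cv2.imwrite("pics/crop2.png",cv2.resize(a[200:300,400:560],None,fx=5,fy=5,interpolation=cv2.INTER_CUBIC))
cv2.imwrite("pics/crop3.png",cv2.resize(a[220:310,130:260],None,fx=5,fy=5,interpolation=cv2.INTER_CUBIC))
E
```

```text
(no output)
```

View pics/crop1.png

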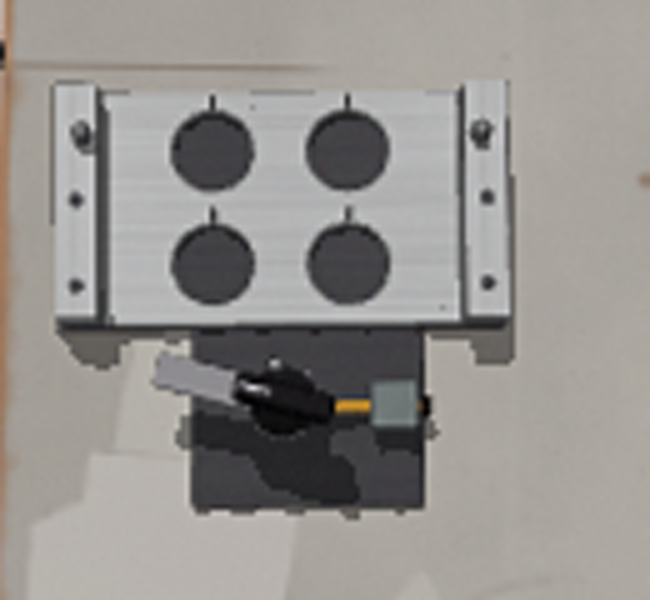

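View pics/crop2.png

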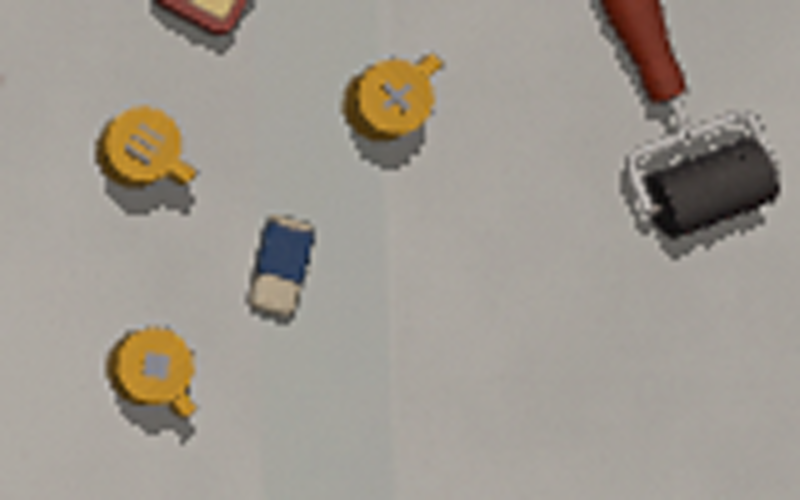

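View pics/crop3.png

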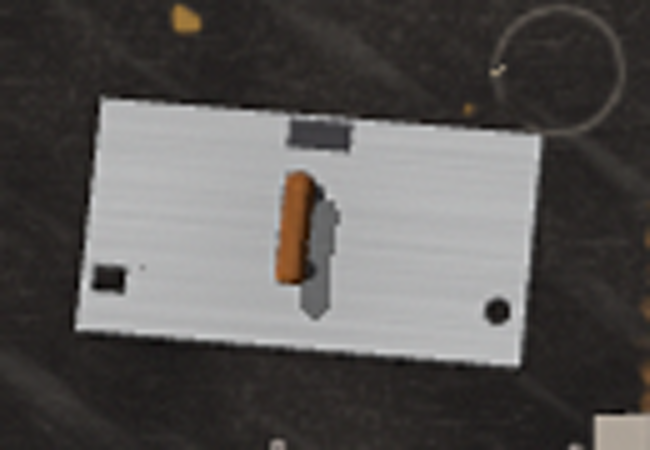

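```bash
python3 - <<'E'
from h import *
mt=camera_model("top")
for n,a,b in [("A",(429,228.6),(438,234.6)),("B",(479,218.6),(487,212.4)),("C",(431,273.2),(437,281.4))]:
    p,q=onz(mt,a,30),onz(mt,b,29); print(n,p,q,np.linalg.norm(q-p),np.arctan2(*(q-p)[1::-1]))
pl,pr=onz(mt,(286,206),63),onz(mt,(366.2,206),63); print("pins",pl,pr,np.linalg.norm(pl-pr), np.arctan2(*(pl-pr)[1::-1])-np.pi/2)
for p in [(212,150),(347,150),(212,264),(348,264)]: print(onz(mt,(p[0]/5+270,p[1]/5+180),16))
for p in [(498,311),(109,278)]: print("hole",onz(mt,(p[0]/5+130,p[1]/5+220),3))
for p in [(101,98),(542,134),(521,367),(76,330)]: print("corner",onz(mt,(p[0]/5+130,p[1]/5+220),6))
for p in [(293,227)]: print("handle",onz(mt,(p[0]/5+130,p[1]/5+220),44))
for p in [(158,370),(335,407)]: print("tongue",onz(mt,(p[0]/5+270,p[1]/5+180),70))
mw=camera_model("wrist");s=env.observe()
T=np.array(mw["camera_from_world"]);R=np.array(s["ee_rot"])
print("cam in tool",R.T@(-T[:3,:3].T@T[:3,3]-s["ee_pos"])); print("cam axes in tool\n",np.round(R.T@T[:3,:3].T,3)); print("TCP px",proj(mw,s["ee_pos"]))
for z in(0,50,100,200): print(z,proj(mw,np.array(s["ee_pos"])+R[:,2]*z))
E
```

```text
A [ 555.  -271.1   30. ] [ 541.4 -292.3   29. ] 25.200273578251263 -2.1444578160798344
B [ 580.4 -388.2   30. ] [ 595.5 -407.5   29. ] 24.464081308615892 -0.9052886205340415
C [ 451.  -275.3   30. ] [ 432.3 -289.4   29. ] 23.4045482727599 -2.4992441765275304
pins [598.   61.7  63. ] [ 600.8 -121.5   63. ] 183.1948540280628 0.015160489124508514
[597.   2.  16.]
[597.9 -61.9  16. ]
[542.7   1.1  16. ]
[543.6 -63.   16. ]
hole [424.  194.6   3. ]
hole [436.8 378.7   3. ]
corner [521.8 385.4   6. ]
corner [507.8 175.9   6. ]
corner [397.8 182.6   6. ]
corner [412.  392.2   6. ]
handle [460.  283.3  44. ]
tongue [488.1  23.9  70. ]
tongue [472.6 -56.1  70. ]
cam in tool [  76.9   -0.5 -143.1]
cam axes in tool
 [[ 0.  -1.  -0.3]
 [ 1.   0.  -0. ]
 [ 0.  -0.3  1. ]]
TCP px [320.2 306.9]
0 [320.2 306.9]
50 [320.  266.7]
100 [319.8 241.6]
200 [319.7 211.9]
```

Emit:
{"method": "step_arm", "body": {
  "series": [
    [[-36.5,-22.6,0,0],[-36.5,-22.6,0,0],[-36.5,-22.6,0,0],[-36.5,-22.6,0,0],[-36.5,-22.6,0,0],[-36.5,-22.6,0,0],[-36.5,-22.6,0,0],[-36.5,-22.6,0,0],[-36.5,-22.6,0,0],[-36.5,-22.6,0,0],[-36.5,-22.6,0,0],[-36.5,-22.6,0,0]]
  ]
}}

```text
time_s: 2.55
ee_pos: [463.6, 279.6, 231.2]
ee_rot: [[-0.96, 0.281, 0.002], [0.281, 0.96, -0.003], [-0.003, -0.002, -1.0]]
contact_force: [-0.3, -0.3, -0.3]
grip_width: 85.7
```

```bash
cat > look.py <<'E'
from h import *
import sys,json
n=sys.argv[1]
s=env.observe(); m=camera_model("wrist"); im=capture("wrist")
cv2.imwrite(f"pics/{n}.png",im)
json.dump({k:np.array(v).tolist() for k,v in m.items() if k in("camera_matrix","camera_from_world")},open(f"pics/{n}.json","w"))
print("t",s["time_s"],"q",np.round(s["joint_pos"],2).tolist(),"ee",np.array(s["ee_pos"]),"xhead",np.degrees(np.arctan2(s["ee_rot"][1][0],s["ee_rot"][0][0])),"w",s["grip_width"],"F",np.array(s["contact_force"]))
E
python3 look.py w1
```

```text
t 2.55 q [-0.48, 0.58, -0.24, 1.82, 0.2, 0.76, 0.46] ee [463.6 279.6 231.2] xhead 163.66257660795668 w 85.70961442913327 F [-0.3 -0.3 -0.3]
```

View pics/w1.png

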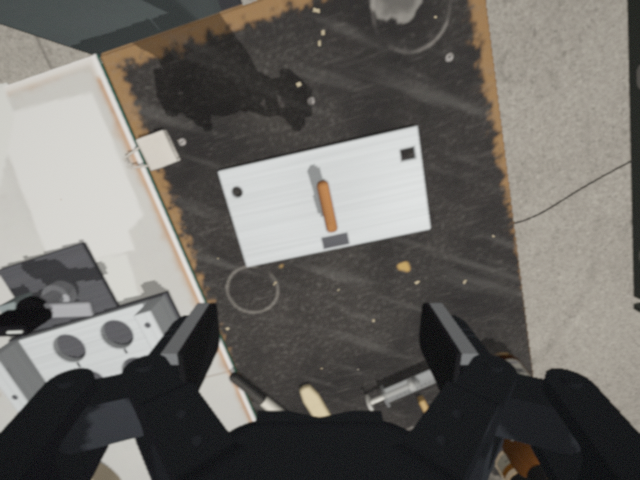

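Emit:
{"method": "step_arm", "body": {
  "series": [
    [[-10.8,-27,0,0],[-10.8,-27,0,40],[-10.8,-27,0,40],[-10.8,-27,0,40],[-10.8,-27,0,40],[-10.8,-27,0,40],[-10.8,-27,0,40],[-21.7,-54.1,0,80],[-21.7,-54.1,0,80],[-21.7,-54.1,0,80],[-21.7,-54.1,0,80],[-21.7,-54.1,0,80]]
  ]
}}

```text
time_s: 3.6
ee_pos: [513.4, -210.9, 231.4]
ee_rot: [[0.03, 1.0, 0.001], [1.0, -0.03, 0.002], [0.002, 0.001, -1.0]]
contact_force: [0.4, 0.0, 0.5]
grip_width: 85.2
```

```bash
python3 look.py w2
```

```text
t 3.6 q [0.25, 0.6, 0.09, 1.79, -0.07, 0.76, 0.35] ee [ 513.4 -210.9  231.4] xhead 88.27113128030972 w 85.1808119788307 F [0.4 0.  0.5]
```

View pics/w2.png

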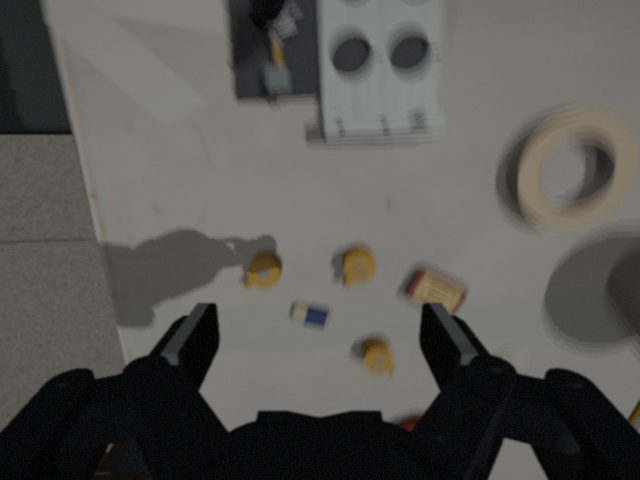

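Emit:
{"method": "step_arm", "body": {
  "series": [
    [[-5.9,4.2,10,31],[-5.9,4.2,10,31],[-5.9,4.2,10,31],[-5.9,4.2,10,31],[-5.9,4.2,10,31],[-5.9,4.2,10,31],[-5.9,4.2,10,31],[-5.9,4.2,10,31]]
  ]
}}

```text
time_s: 4.32
ee_pos: [553.7, -270.2, 131.8]
ee_rot: [[0.536, 0.844, 0.001], [0.844, -0.536, 0.001], [0.001, 0.001, -1.0]]
contact_force: [-0.1, 0.1, 0.6]
grip_width: 85.3
```

```bash
python3 look.py w3
```

```text
t 4.3167 q [0.27, 0.81, 0.21, 1.69, -0.25, 0.66, 0.04] ee [ 553.7 -270.2  131.8] xhead 57.59966489380423 w 85.32231693983677 F [-0.1  0.1  0.6]
```

View pics/w3.png

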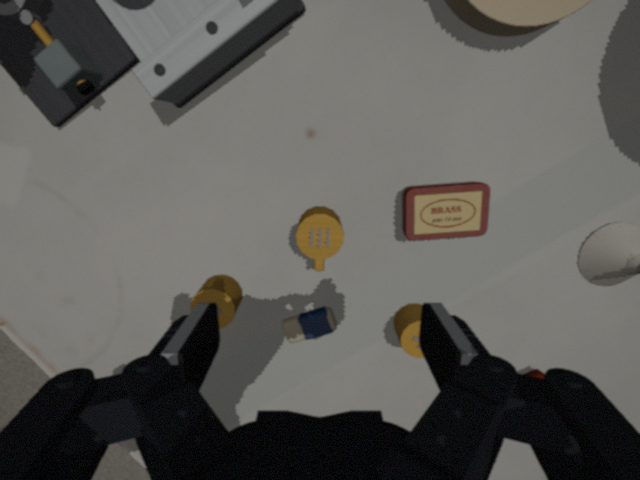

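```bash
cat > dies.py <<'E'
from h import *
from scipy.optimize import minimize
import json,sys
def load(n): return cv2.imread(f"pics/{n}.png"),json.load(open(f"pics/{n}.json"))
def omask(im):
    h=cv2.cvtColor(cv2.medianBlur(im,3),cv2.COLOR_BGR2HSV)
    return cv2.inRange(h,(11,140,60),(30,255,255))
def projN(m,P):
    K=np.array(m["camera_matrix"]);T=np.array(m["camera_from_world"])
    c=P@T[:3,:3].T+T[:3,3];u=c@K.T;return u[:,:2]/u[:,2:]
A=np.linspace(0,2*np.pi,40,endpoint=False)
def render(m,x,y,t,z0,S,off,shape):
    img=np.zeros(shape,np.uint8)
    c=np.c_[x+18*np.cos(A),y+18*np.sin(A)]
    P=np.r_[np.c_[c,np.full(40,z0)],np.c_[c,np.full(40,z0+30.)]]
    d=np.array([np.cos(t),np.sin(t)]);n=np.array([-d[1],d[0]])
    Q=[[x,y]+d*a+n*b for a in(12,28) for b in(-4,4)]
    Q=np.array([[*q,z0+h] for q in Q for h in(11,29)])
    for X in(P,Q):
        u=(projN(m,X)-off)*S
        cv2.fillConvexPoly(img,cv2.convexHull(np.round(u*16).astype(np.int32)),255,shift=4)
    return img
def fit(im,m,x0,y0,t0=None,z0=0.,win=60,S=4):
    mk=omask(im);c=proj(m,(x0,y0,z0+15));o=np.maximum(np.round(c-win),0).astype(int)
    sub=mk[o[1]:o[1]+2*win,o[0]:o[0]+2*win]
    nl,lab,st,cen=cv2.connectedComponentsWithStats(sub)
    k=1+np.argmax([st[i,4]-8*np.linalg.norm(cen[i]-(c-o)) for i in range(1,nl)])
    sub=((lab==k)*255).astype(np.uint8)
    big=cv2.resize(sub,None,fx=S,fy=S,interpolation=cv2.INTER_LINEAR)>127
    off=o-0.5+0.5/S   # resize alignment
    def cost(p):
        r=render(m,p[0],p[1],p[2],z0,S,off,big.shape)>0
        return -(r&big).sum()/max(1,(r|big).sum())
    best=None
    for t in ([t0] if t0 is not None else np.arange(0,6.28,0.6)):
        r=minimize(cost,[x0,y0,t],method="Nelder-Mead",options=dict(initial_simplex=[[x0,y0,t],[x0+5,y0,t],[x0,y0+5,t],[x0,y0,t+.3]],xatol=.05,fatol=1e-5))
        if best is None or r.fun<best.fun: best=r
    return best.x,-best.fun
E
python3 - <<'E'
from dies import *
im,m=load("w3")
print(fit(im,m,555,-271,-2.14),fit(im,m,555,-271))
im=cv2.imread("pics/top0.png");mt=camera_model("top")
for x,y,t in[(555,-271,-2.14),(580,-388,-.9),(451,-275,-2.5)]: print(fit(im,mt,x,y,t))
E
```

```text
(array([ 554.7, -268.4,   -2.2]), np.float64(0.7350522338297399)) (array([ 553.7, -269.8,    4.2]), np.float64(0.7358700489541611))
(array([ 555.5, -270. ,   -2.2]), np.float64(0.7919762258543833))
(array([ 580.3, -389.4,   -0.8]), np.float64(0.784047619047619))
(array([ 452. , -274.7,   -2.4]), np.float64(0.7736645962732919))
```

```bash
python3 - <<'E'
from dies import *
im,m=load("w3")
c=proj(m,(555,-270,15)).astype(int);print(c)
h=cv2.cvtColor(im,cv2.COLOR_BGR2HSV)
a=im[195:285,280:370]; mk=cv2.cvtColor(omask(im)[195:285,280:370],cv2.COLOR_GRAY2BGR)
r=render(m,554.7,-268.4,-2.2,0,1,np.array([280,195]),(90,90)); 
b=a.copy(); cs,_=cv2.findContours(r,cv2.RETR_EXTERNAL,cv2.CHAIN_APPROX_NONE); cv2.drawContours(b,cs,-1,(0,0,255),1)
cv2.imwrite("pics/d1.png",cv2.resize(np.hstack([a,mk,b]),None,fx=2.9,fy=2.9,interpolation=cv2.INTER_NEAREST))
for p in[(320,220),(320,250),(310,255),(300,240),(320,238)]: print(p,h[p[1],p[0]])
E
```

```text
[320 232]
(320, 220) [ 20 167 133]
(320, 250) [ 20 163 130]
(310, 255) [ 20 160 131]
(300, 240) [ 20 165 130]
(320, 238) [ 15  41 111]
```

View pics/d1.png

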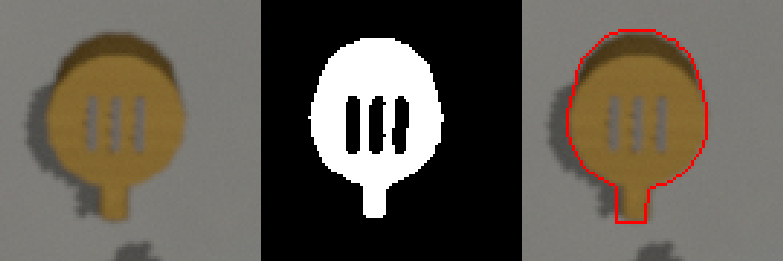

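```bash
python3 - <<'E'
s=open("dies.py").read()
s=s.replace("return cv2.inRange(h,(11,140,60),(30,255,255))","""k=cv2.inRange(h,(11,110,28),(30,255,255))
    cs,_=cv2.findContours(k,cv2.RETR_EXTERNAL,cv2.CHAIN_APPROX_NONE); cv2.drawContours(k,cs,-1,255,-1); return k""")
open("dies.py","w").write(s)
E
python3 - <<'E'
from dies import *
np.set_printoptions(precision=2,suppress=True)
im,m=load("w3")
print(fit(im,m,555,-271,-2.14))
x,f=fit(im,m,555,-271);print(x,f)
a=im[195:285,280:370]; mk=cv2.cvtColor(omask(im)[195:285,280:370],cv2.COLOR_GRAY2BGR)
r=render(m,*x,0,1,np.array([280,195]),(90,90)); 
b=a.copy(); cs,_=cv2.findContours(r,cv2.RETR_EXTERNAL,cv2.CHAIN_APPROX_NONE); cv2.drawContours(b,cs,-1,(0,0,255),1)
cv2.imwrite("pics/d2.png",cv2.resize(np.hstack([a,mk,b]),None,fx=2.9,fy=2.9,interpolation=cv2.INTER_NEAREST))
im=cv2.imread("pics/top0.png");mt=camera_model("top")
for x,y,t in[(555,-271,-2.14),(580,-388,-.9),(451,-275,-2.5)]: print(fit(im,mt,x,y,t))
E
```

```text
(array([ 554.31, -268.43,   -2.14]), np.float64(0.9037531276063386))
[ 554.14 -269.3     4.13] 0.9034212501042217
(array([ 555.63, -269.93,   -2.17]), np.float64(0.8815692079940785))
(array([ 580.  , -388.41,   -0.83]), np.float64(0.8926956935522246))
(array([ 452.01, -275.03,   -2.48]), np.float64(0.8844917140737076))
```

View pics/d2.png

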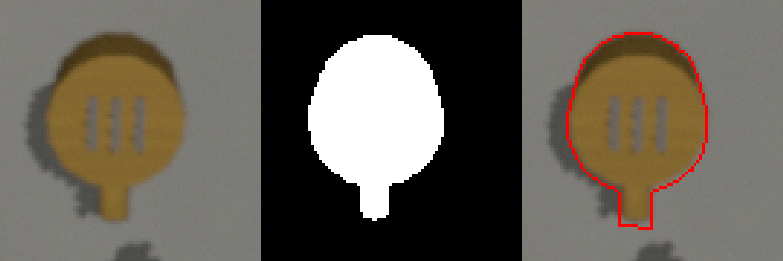

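```bash
python3 - <<'E'
from dies import *
np.set_printoptions(precision=2,suppress=True)
im,m=load("w3");mt=camera_model("top");ms=camera_model("scene")
print(tri([(mt,(429,228.8)),(m,(319.7,236))]))
print(tri([(mt,(429,228.8)),(ms,(389.5,330))]))
s=cv2.imread("pics/scene0.png")
cv2.imwrite("pics/d3.png",cv2.resize(s[310:400,320:470],None,fx=5,fy=5,interpolation=cv2.INTER_CUBIC))
for z in (0,10,20,30,40): print(z,onz(m,(319.7,236),z),onz(m,(296.5,236),z),onz(m,(343.4,236),z),onz(m,(319.5,270.5),z))
E
```

```text
(array([ 554.82, -270.66,   25.59]), np.float64(1.325906732307216))
(array([ 553.47, -269.7 ,   36.59]), np.float64(0.3206739999043298))
0 [ 550.53 -275.81    0.  ] [ 534.26 -265.49    0.  ] [ 567.16 -286.35    0.  ] [ 533.88 -301.8     0.  ]
10 [ 552.12 -273.27   10.  ] [ 536.44 -263.33   10.  ] [ 568.14 -283.43   10.  ] [ 536.07 -298.32   10.  ]
20 [ 553.7  -270.74   20.  ] [ 538.61 -261.17   20.  ] [ 569.12 -280.51   20.  ] [ 538.26 -294.84   20.  ]
30 [ 555.29 -268.2    30.  ] [ 540.79 -259.01   30.  ] [ 570.1  -277.59   30.  ] [ 540.45 -291.35   30.  ]
40 [ 556.87 -265.67   40.  ] [ 542.96 -256.85   40.  ] [ 571.08 -274.67   40.  ] [ 542.64 -287.87   40.  ]
```

View pics/d3.png

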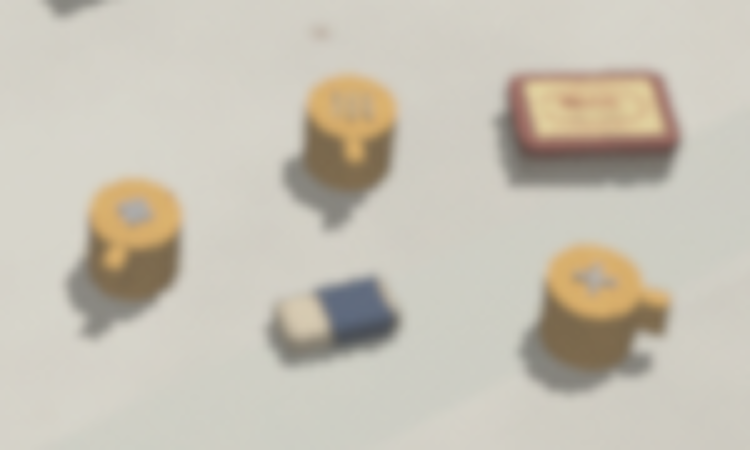

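Emit:
{"method": "step_arm", "body": {
  "series": [
    [[0.15,0.05,9,0],[0.15,0.05,9,0],[0.15,0.05,9,0],[0.15,0.05,9,0],[0.15,0.05,10.5,0],[0.15,0.05,11.9,0],[0.15,0.05,11.9,0],[0.15,0.05,11.9,0]]
  ],
  "hand": 6
}}

```text
time_s: 5.03
ee_pos: [554.3, -271.0, 13.2]
ee_rot: [[0.539, 0.842, 0.001], [0.842, -0.539, -0.0], [0.0, 0.001, -1.0]]
contact_force: [-0.7, 0.2, 0.9]
grip_width: 59.8
```

```bash
python3 look.py w4
```

```text
t 5.0333 q [0.3, 0.99, 0.15, 1.73, -0.29, 0.44, 0.07] ee [ 554.3 -271.    13.2] xhead 57.39617060324825 w 59.81800602756699 F [-0.7  0.2  0.9]
```

View pics/w4.png

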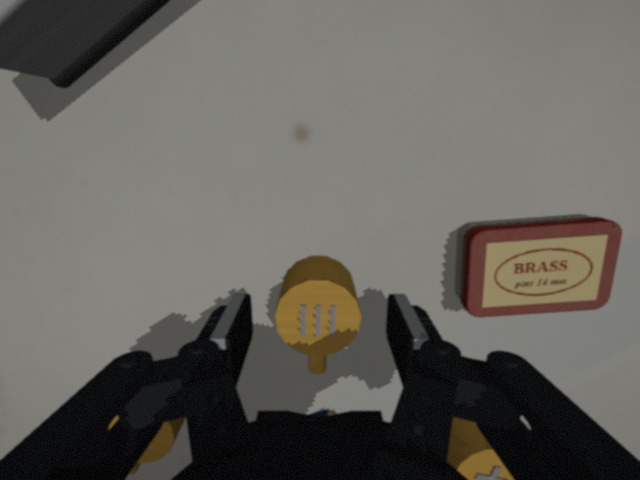

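Emit:
{"method": "step_arm", "body": {
  "series": [
    [[0,0,0,0],[0,0,0,0],[0,0,0,0],[0,0,0,0],[0,0,0,0],[0,0,0,0]]
  ],
  "hand": 2.5,
  "grip_force": 50
}}

```text
time_s: 5.58
ee_pos: [554.6, -271.3, 13.6]
ee_rot: [[0.539, 0.842, 0.001], [0.842, -0.539, -0.001], [0.0, 0.002, -1.0]]
contact_force: [-0.8, 1.1, 5.7]
grip_width: 34.2
```

```bash
python3 look.py w5
```

```text
t 5.5833 q [0.3, 0.99, 0.15, 1.73, -0.29, 0.44, 0.07] ee [ 554.6 -271.3   13.6] xhead 57.38924873334081 w 34.2391173040215 F [-0.8  1.1  5.7]
```

View pics/w5.png

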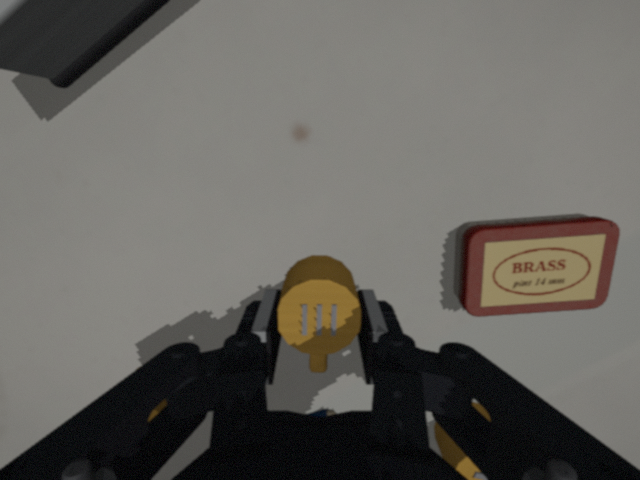

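Emit:
{"method": "step_arm", "body": {
  "series": [
    [[0,0,-3,0],[0,0,-6,0],[0,0,-10,0],[0,0,-13.7,0],[0,0,-13.7,-7],[3.5,-1.9,-13.7,-14],[7,-3.9,-13.7,-21],[10.5,-5.8,-13.7,-28],[14,-7.7,-13.7,-35],[17.5,-9.7,-13.7,-42],[21.1,-11.7,-13.7,-49],[21.1,-11.7,-13.7,-56]]
  ]
}}

```text
time_s: 6.63
ee_pos: [569.8, -16.6, 149.7]
ee_rot: [[-0.416, 0.909, 0.001], [0.909, 0.416, 0.009], [0.008, 0.005, -1.0]]
contact_force: [0.5, 1.0, -1.2]
grip_width: 34.1
```

Emit:
{"method": "step_arm", "body": {
  "series": [
    [[0,0,0,-7],[0,0,0,-14],[0,0,0,-21],[0,0,0,-28],[0,0,0,-35],[0,0,0,-42],[0,0,0,-49],[0,0,0,-56],[0,0,0,-63],[0,0,0,-67.6],[0,0,0,-67.6],[0,0,0,-67.6]]
  ]
}}

```text
time_s: 7.63
ee_pos: [569.0, -30.5, 149.5]
ee_rot: [[-1.0, -0.014, 0.0], [-0.014, 1.0, -0.0], [-0.0, -0.0, -1.0]]
contact_force: [-0.2, 0.0, -1.6]
grip_width: 34.1
```

```bash
python3 look.py w6;python3 - <<'E'
from dies import *
im,m=load("w5");x,f=fit(im,m,555,-270,-2.14);print(x,f,(x[:2]-[554.6,-271.3])@np.array([[.539,.842],[.842,-.539]]))
E
```

```text
t 7.6333 q [0.17, 0.74, -0.34, 1.81, 0.38, 0.66, 1.2] ee [569.  -30.5 149.5] xhead -179.17369861785446 w 34.126999351849506 F [-0.2  0.  -1.6]
[ 555.  -269.9   -2.1] 0.9490262459863186 [ 1.3 -0.4]
```

View pics/w6.png

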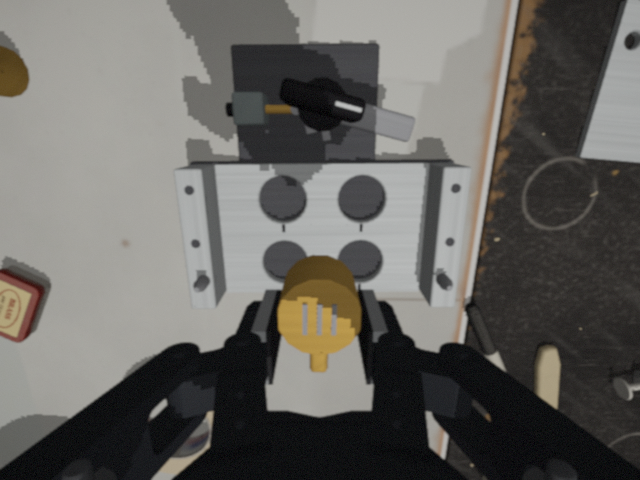

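```bash
cat > nests.py <<'E'
from dies import *
def nest_fit(n,guess,z=16.):
    im,m=load(n);g=cv2.cvtColor(im,cv2.COLOR_BGR2GRAY);out=[]
    for G in guess:
        c=proj(m,(G[0],G[1],z));w=34;o=np.round(c-w).astype(int)
        sub=g[o[1]:o[1]+2*w,o[0]:o[0]+2*w];big=cv2.resize(sub,None,fx=4,fy=4,interpolation=cv2.INTER_CUBIC)
        t,b=cv2.threshold(big,0,255,cv2.THRESH_BINARY_INV+cv2.THRESH_OTSU)
        b=cv2.morphologyEx(b,cv2.MORPH_OPEN,np.ones((21,21),np.uint8))
        nl,lab,st,cen=cv2.connectedComponentsWithStats(b)
        k=lab[4*w,4*w]
        cs,_=cv2.findContours((lab==k).astype(np.uint8),cv2.RETR_EXTERNAL,cv2.CHAIN_APPROX_NONE)
        e=cv2.fitEllipse(cs[0]);p=(np.array(e[0])+.5)/4-.5+o
        # back-project contour on plane, fit circle
        pts=np.array([onz(m,q,z)[:2] for q in ((cs[0][:,0]+.5)/4-.5+o)[::4]])
        A=np.c_[2*pts,np.ones(len(pts))];s=np.linalg.lstsq(A,(pts**2).sum(1),rcond=None)[0]
        out.append((p,s[:2],np.sqrt(s[2]+s[0]**2+s[1]**2)))
    return out
E
python3 - <<'E'
from nests import *
np.set_printoptions(precision=2,suppress=True)
for r in nest_fit("w6",[(543,1.5),(543,-62.5)]): print(r)
E
```

```text
(array([361.57, 198.35]), array([542.68,   2.98]), np.float64(19.269071012160673))
(array([285.73, 191.73]), array([538.17, -57.45]), np.float64(22.680449260971752))
```

```bash
python3 - <<'E'
s=open("nests.py").read()
s=s.replace("        out.append((p,s[:2]","""        from scipy.optimize import least_squares
        f=least_squares(lambda v:np.linalg.norm(pts-v,axis=1)-19.3,G[:2],loss='cauchy',f_scale=.3)
        s[:2]=f.x; s[2]=np.median(np.linalg.norm(pts-f.x,axis=1))**2-s[0]**2-s[1]**2
        out.append((p,s[:2]""")
open("nests.py","w").write(s)
E
python3 - <<'E'
from nests import *
np.set_printoptions(precision=2,suppress=True)
for r in nest_fit("w6",[(543,1.5),(543,-62.5)]): print(r)
im,m=load("w6")
im2=cv2.resize(im[140:320,160:480],None,fx=2.5,fy=2.5,interpolation=cv2.INTER_CUBIC)
cv2.imwrite("pics/d4.png",im2)
E
```

```text
(array([361.57, 198.35]), array([542.69,   2.98]), np.float64(19.277354951934317))
(array([285.73, 191.73]), array([544.07, -60.9 ]), np.float64(19.457734091760738))
```

View pics/d4.png

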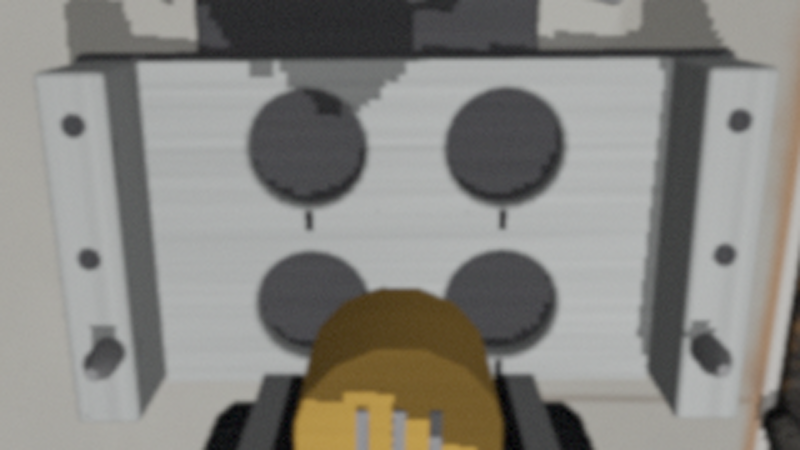

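Emit:
{"method": "step_arm", "body": {
  "series": [
    [[-2.95,3.4,0,-0.3],[-2.95,3.4,0,-0.3],[-2.95,3.4,3,-0.3],[-2.95,3.4,6,-0.3],[-2.95,3.4,9,-0.3],[-2.95,3.4,11.3,-0.3],[-2.95,3.4,11.3,-0.3],[-2.95,3.4,11.3,-0.3],[-2.95,3.4,11.3,-0.3]]
  ]
}}

```text
time_s: 8.43
ee_pos: [599.1, 4.6, 37.6]
ee_rot: [[-1.0, -0.022, 0.002], [-0.022, 1.0, 0.0], [-0.002, 0.0, -1.0]]
contact_force: [0.3, 0.4, -0.4]
grip_width: 33.8
```

```bash
python3 look.py w7; python3 - <<'E'
from nests import *
np.set_printoptions(precision=2,suppress=True)
for r in nest_fit("w7",[(543,1.5),(543,-62.5)]): print(r)
im,m=load("w7");s=env.observe()
x,f=fit(im,m,s["ee_pos"][0]-1.3,s["ee_pos"][1],0,z0=s["ee_pos"][2]-13.6,win=75);print(x,f)
E
```

```text
t 8.4333 q [0.06, 0.94, -0.25, 1.77, 0.45, 0.49, 1.1] ee [599.1   4.6  37.6] xhead -178.74420106754403 w 33.81812495591639 F [ 0.3  0.4 -0.4]
(array([317.14, 177.35]), array([541.71,   3.65]), np.float64(17.8684658721197))
(array([185.  , 177.66]), array([539.83, -65.04]), np.float64(16.508306469552306))
[595.26   4.15   0.01] 0.9389424041741923
```

View pics/w7.png

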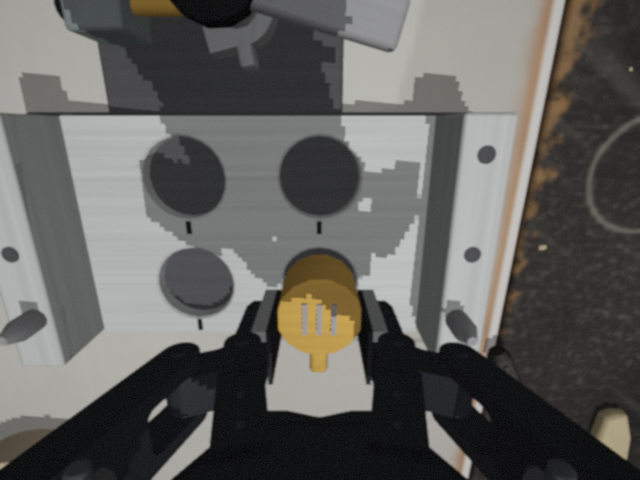

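```bash
sed -i 's/def nest_fit(n,guess,z=16.):/def nest_fit(n,guess,z=16.,w=34,thr=None):/; s/;w=34;o=/;o=/; s/b=cv2.morphologyEx/b=b if thr is None else ((big<thr)*255).astype(np.uint8)\n        b=cv2.morphologyEx/' nests.py; python3 - <<'E'
from nests import *
np.set_printoptions(precision=2,suppress=True)
im,m=load("w7");g=cv2.cvtColor(im,cv2.COLOR_BGR2GRAY);print(g[177,310:330:5],g[150,230:280:8],g[190,185],g[160,190],g[180,240])
for r in nest_fit("w7",[(542,3.5),(543,-61.5)],w=56,thr=72): print(r)
E
```

```text
[49 46 49 48] [118 119 119 120 118 119 121] 48 56 117
(array([319.1 , 175.38]), array([541.21,   3.24]), np.float64(18.634340063727336))
(array([188.18, 178.64]), array([544.23, -61.19]), np.float64(16.837670137595907))
```

```bash
python3 - <<'E'
from nests import *
np.set_printoptions(precision=2,suppress=True)
for thr in(80,90,100):
  for r in nest_fit("w7",[(542,3.5),(543,-61.5),(598,-60)],w=56,thr=thr): print(thr,r)
im,m=load("w7")
for c in[(541.5,3.4),(544,-61),(595.5,4.5)]:
    P=np.array([[c[0]+19.5*np.cos(a),c[1]+19.5*np.sin(a),16.] for a in A]); cv2.polylines(im,[np.round(projN(m,P)).astype(int)],True,(0,0,255),1)
cv2.imwrite("pics/d5.png",cv2.resize(im[110:380,130:400],None,fx=2.2,fy=2.2))
E
```

```text
80 (array([319.26, 175.58]), array([541.7 ,   3.37]), np.float64(18.902388122325203))
80 (array([187.94, 178.34]), array([544.15, -60.98]), np.float64(17.139366569564285))
80 (array([192.43, 280.57]), array([586.5 , -49.95]), np.float64(37.64180587788689))
90 (array([319.33, 175.82]), array([542.41,   3.1 ]), np.float64(19.120721465254224))
90 (array([185.56, 175.89]), array([543.99, -60.62]), np.float64(19.018360675085248))
90 (array([198.35, 280.52]), array([598.35, -60.33]), np.float64(18.622126755548127))
100 (array([319.41, 176.02]), array([542.45,   3.1 ]), np.float64(19.46192221308166))
100 (array([184.62, 176.61]), array([544.03, -60.55]), np.float64(19.397558582583507))
100 (array([196.82, 281.61]), array([597.67, -59.57]), np.float64(18.761876607338046))
```

View pics/d5.png

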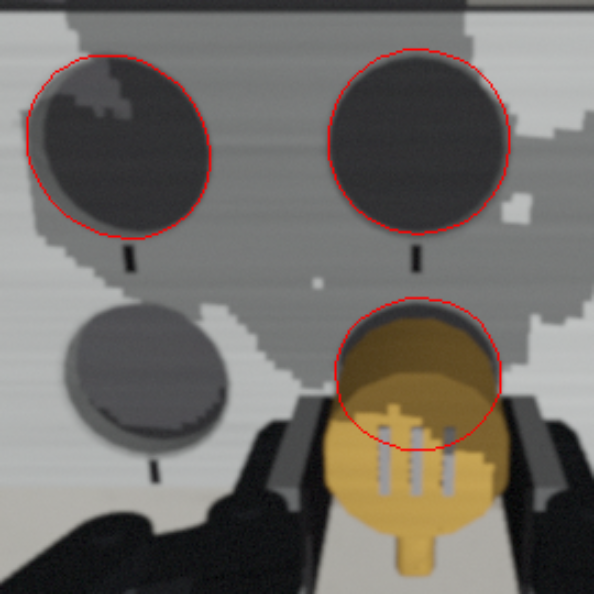

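Emit:
{"method": "step_arm", "body": {
  "series": [
    [[-0.1,0,0,0],[-0.1,0,0.3,0],[-0.1,0,0.6,0],[-0.1,0,0.8,0],[-0.1,0,1.0,0],[-0.1,0,1.1,0],[-0.1,0,1.1,0]]
  ]
}}

```text
time_s: 9.07
ee_pos: [599.0, 4.4, 25.0]
ee_rot: [[-1.0, -0.022, -0.0], [-0.022, 1.0, 0.0], [0.0, 0.0, -1.0]]
contact_force: [0.8, 0.4, -0.8]
grip_width: 34.0
```

Emit:
{"method": "step_arm", "body": {
  "series": [
    [[0,0,0.15,0],[0,0,0.3,0],[0,0,0.3,0],[0,0,0.3,0]]
  ]
}}

```text
time_s: 9.4
ee_pos: [599.0, 4.4, 22.2]
ee_rot: [[-1.0, -0.022, -0.0], [-0.022, 1.0, 0.0], [0.0, 0.0, -1.0]]
contact_force: [-0.8, -0.1, -2.0]
grip_width: 34.0
```

Emit:
{"method": "step_arm", "body": {
  "series": [
    [[0,0,0.02,0],[0,0,0.02,0],[0,0,0.02,0],[0,0,0.02,0],[0,0,-1,0],[0,0,-3,0],[0,0,-6,0],[0,0,-10,0],[0,0,-13,0],[0,0,-13,0]]
  ],
  "hand": 5.5
}}

```text
time_s: 10.23
ee_pos: [603.3, 5.1, 159.4]
ee_rot: [[-1.0, -0.022, 0.012], [-0.022, 1.0, 0.002], [-0.012, 0.001, -1.0]]
contact_force: [-0.0, 0.6, -0.5]
grip_width: 55.1
```

```bash
python3 look.py w8; python3 - <<'E'
from dies import *
t=capture("top");cv2.imwrite("pics/top1.png",t);mt=camera_model("top")
im,m=load("w8")
print(fit(im,m,596,4,0,z0=8))
for x,y,a in[(580,-388,-.83),(452,-275,-2.48)]: print(fit(t,mt,x,y,a))
E
```

```text
t 10.2333 q [0.11, 0.76, -0.35, 1.71, 0.37, 0.72, 1.17] ee [603.3   5.1 159.4] xhead -178.73354030534858 w 55.079600506098 F [-0.   0.6 -0.5]
(array([594.9,   3.8,   0. ]), np.float64(0.8685982971152624))
(array([ 580. , -388.3,   -0.8]), np.float64(0.8931715441351415))
(array([ 452.1, -275.3,   -2.5]), np.float64(0.886656746031746))
```

View pics/w8.png

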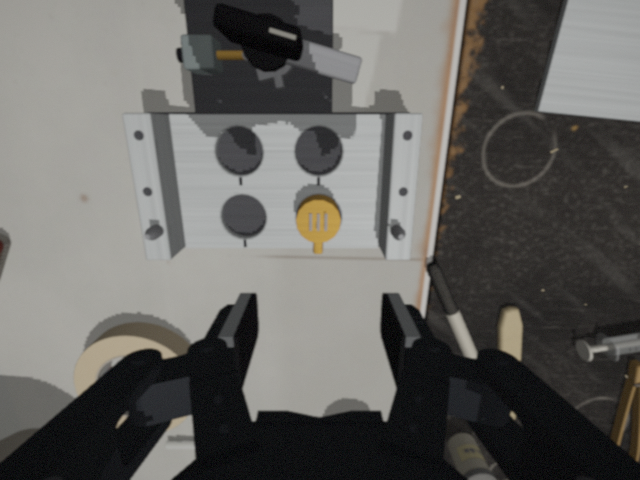

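Emit:
{"method": "step_arm", "body": {
  "series": [
    [[1.5,-20,0,0],[1.5,-20,0,24],[1.5,-20,0,24],[1.5,-20,0,24],[1.5,-20,0,24],[1.5,-20,0,24],[2.8,-39.2,2,49],[2.8,-39.2,2,49],[2.8,-39.2,2,49],[2.8,-39.2,2,49],[2.8,-39.2,2,49],[2.8,-39.2,2,49]]
  ]
}}

```text
time_s: 11.33
ee_pos: [575.0, -397.4, 129.6]
ee_rot: [[-0.666, 0.746, -0.005], [0.746, 0.666, -0.006], [-0.001, -0.008, -1.0]]
contact_force: [-0.6, -0.1, -0.1]
grip_width: 54.9
```

Emit:
{"method": "step_arm", "body": {
  "series": [
    [[0,0,0,0],[0,0,0,0],[0,0,0,0]]
  ]
}}

```text
time_s: 11.58
ee_pos: [580.4, -385.3, 131.6]
ee_rot: [[-0.675, 0.738, -0.001], [0.738, 0.675, 0.003], [0.002, 0.001, -1.0]]
contact_force: [-0.6, 1.0, 0.0]
grip_width: 54.7
```

```bash
python3 look.py w9; python3 - <<'E'
from dies import *
np.set_printoptions(precision=2,suppress=True)
im,m=load("w9")
print(fit(im,m,580,-388,-.83))
E
```

```text
t 11.5833 q [0.61, 0.9, -0.18, 1.41, 0.18, 0.85, 1.12] ee [ 580.4 -385.3  131.6] xhead 132.46886853640493 w 54.74081304507701 F [-0.6  1.   0. ]
(array([ 578.91, -387.09,   -0.81]), np.float64(0.8929554745946547))
```

View pics/w9.png

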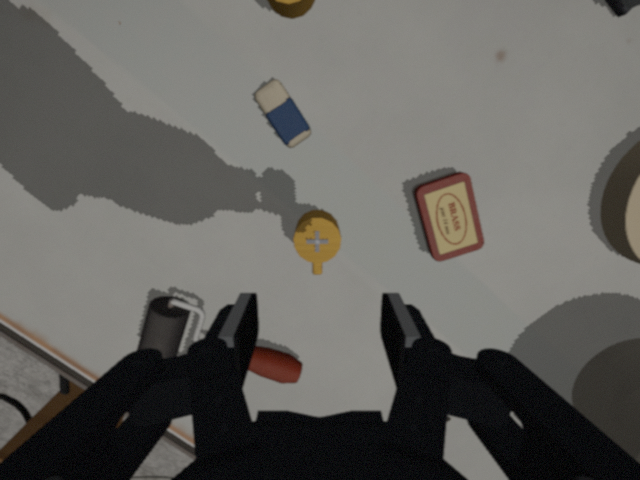

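```bash
python3 - <<'E'
from dies import *
im,m=load("w9");R=np.array(env.observe()["ee_rot"]);e=np.array(env.observe()["ee_pos"])
for p in[(300,365),(255,350),(317,240),(318,274),(200,305)]: print(p,R.T@(onz(m,p,25)-e))
E
```

```text
(300, 365) [-112.5  -16.9  106.7]
(255, 350) [-97.7 -54.5 106.7]
(317, 240) [ -1.   -2.3 106.9]
(318, 274) [-28.8  -1.5 106.9]
(200, 305) [-55.7 -96.4 106.7]
```

Emit:
{"method": "step_arm", "body": {
  "series": [
    [[0,-0.2,5,0],[0,-0.2,9,0],[0,-0.2,9,0],[0,-0.2,10,0],[0,-0.2,11.8,0],[0,-0.2,11.8,0],[0,-0.2,11.8,0],[0,-0.2,11.8,0]]
  ]
}}

```text
time_s: 12.3
ee_pos: [579.9, -389.9, 16.4]
ee_rot: [[-0.673, 0.74, 0.003], [0.74, 0.673, -0.001], [-0.003, 0.001, -1.0]]
contact_force: [0.3, 0.0, 0.3]
grip_width: 55.0
```

Emit:
{"method": "step_arm", "body": {
  "series": [
    [[0,0,0,0],[0,0,0,0],[0,0,0,0],[0,0,0,0],[0,0,0,0],[0,0,0,0]]
  ],
  "hand": 2.5,
  "grip_force": 50
}}

```text
time_s: 12.8
ee_pos: [579.9, -390.1, 16.6]
ee_rot: [[-0.673, 0.74, 0.003], [0.74, 0.673, -0.001], [-0.003, 0.001, -1.0]]
contact_force: [-0.5, 1.3, 5.6]
grip_width: 34.0
```

```bash
python3 look.py w10; python3 - <<'E'
from dies import *
np.set_printoptions(precision=2,suppress=True)
im,m=load("w10");s=env.observe();e=np.array(s["ee_pos"]);R=np.array(s["ee_rot"])
x,f=fit(im,m,580,-388,-.83,win=75);print(x,f,R.T@(np.array([x[0],x[1],0])-e),np.degrees(x[2]))
E
```

```text
t 12.8 q [0.6, 1.05, -0.15, 1.44, 0.21, 0.66, 1.1] ee [ 579.9 -390.1   16.6] xhead 132.285745002164 w 33.99256828290445 F [-0.5  1.3  5.6]
[ 577.69 -388.59   -0.82] 0.9354266547249004 [ 2.61 -0.71 16.55] -47.22323534625124
```

View pics/w10.png

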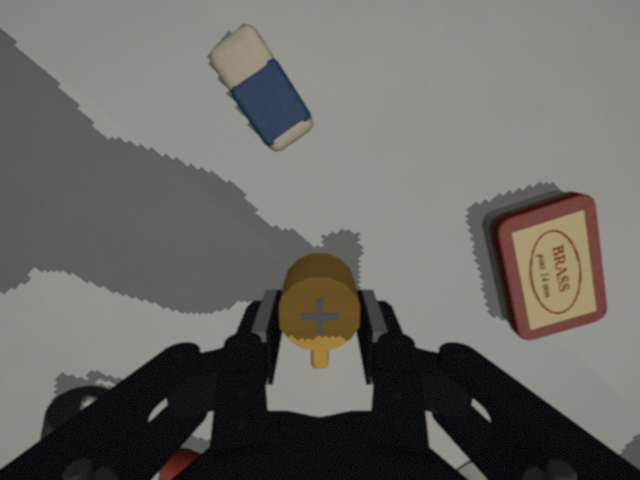

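Emit:
{"method": "step_arm", "body": {
  "series": [
    [[0,0,-3,0],[0,0,-6,0],[0,0,-11,0],[3,3,-11,-7],[6,6,-11,-14],[9,9,-11,-21],[12,12.3,-11,-28],[15,15.4,-11,-35],[18,18.5,-11,-42],[21,21.6,-11,-49],[23.1,23.7,-11,-49],[23.1,23.7,-11,-49]]
  ]
}}

```text
time_s: 13.85
ee_pos: [599.5, -45.1, 125.7]
ee_rot: [[-0.999, -0.037, 0.003], [-0.037, 0.999, 0.011], [-0.004, 0.01, -1.0]]
contact_force: [-0.8, 2.1, -1.8]
grip_width: 34.0
```

Emit:
{"method": "step_arm", "body": {
  "series": [
    [[0,0,0,0],[0,0,0,0],[0,0,4,0],[0,0,7,0],[0,0,8.6,0],[0,0,8.6,0],[0,0,8.6,0]]
  ]
}}

```text
time_s: 14.43
ee_pos: [597.8, -61.3, 37.9]
ee_rot: [[-1.0, -0.02, -0.001], [-0.02, 1.0, -0.001], [0.001, -0.001, -1.0]]
contact_force: [-0.0, -0.1, -1.3]
grip_width: 33.7
```

```bash
python3 look.py w11; python3 - <<'E'
from nests import *
np.set_printoptions(precision=2,suppress=True)
for thr in(90,100):
  for r in nest_fit("w11",[(542.4,3.1),(544,-60.7)],w=56,thr=thr): print(thr,r)
im,m=load("w11");s=env.observe();e=np.array(s["ee_pos"]);R=np.array(s["ee_rot"])
x,f=fit(im,m,e[0]-2,e[1],0,z0=e[2]-16.6,win=75);print(x,f,R.T@(np.array([x[0],x[1],0])-e),np.degrees(x[2]))
E
```

```text
t 14.4333 q [0.17, 0.94, -0.26, 1.76, 0.45, 0.5, 1.2] ee [597.8 -61.3  37.9] xhead -178.86174116535346 w 33.74187558959816 F [-0.  -0.1 -1.3]
90 (array([457.01, 183.15]), array([542.57,   2.75]), np.float64(18.97659356828314))
90 (array([323.29, 182.3 ]), array([543.99, -60.72]), np.float64(19.350726226215162))
100 (array([456.98, 183.18]), array([543.22,   2.77]), np.float64(19.04364800138738))
100 (array([323.33, 182.46]), array([543.89, -61.06]), np.float64(19.64387754192631))
[593.89 -61.75   0.02] 0.9286233577400426 [ 5.06 -0.89 39.03] 1.4014278424677529
```

View pics/w11.png

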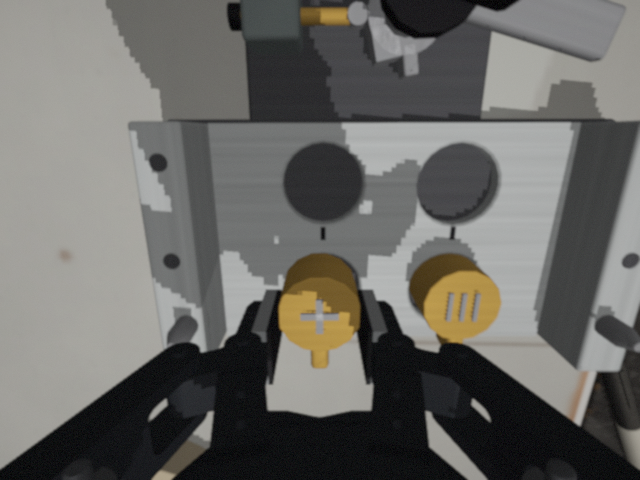

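Emit:
{"method": "step_arm", "body": {
  "series": [
    [[-0.27,0.18,0,0],[-0.27,0.18,0.1,0],[-0.27,0.18,0.3,0],[-0.27,0.18,0.5,0],[-0.27,0.18,0.7,0],[-0.27,0.18,0.9,0],[-0.27,0.18,1.0,0],[-0.27,0.18,1.0,0]]
  ]
}}

```text
time_s: 15.15
ee_pos: [601.0, -57.9, 28.0]
ee_rot: [[-1.0, -0.022, 0.0], [-0.022, 1.0, -0.001], [-0.0, -0.001, -1.0]]
contact_force: [0.4, -2.0, -1.6]
grip_width: 34.0
```

Emit:
{"method": "step_arm", "body": {
  "series": [
    [[0,-0.12,0,0],[0,-0.12,0,0],[0,-0.12,0.2,0],[0,-0.12,0.3,0],[0,-0.12,0.3,0]]
  ]
}}

```text
time_s: 15.57
ee_pos: [600.7, -58.3, 24.9]
ee_rot: [[-1.0, -0.023, -0.001], [-0.023, 1.0, 0.0], [0.001, 0.0, -1.0]]
contact_force: [-0.2, -0.5, -1.4]
grip_width: 33.6
```

Emit:
{"method": "step_arm", "body": {
  "series": [
    [[0,0,0,0],[0,0,0,0],[0,0,0,0],[0,0,0,0],[0,0,-1,0],[0,0,-3,0],[0,0,-6,0],[0,0,-10,0],[0,0,-13,0],[0,0,-13,0]]
  ],
  "hand": 4.6
}}

```text
time_s: 16.4
ee_pos: [605.3, -58.1, 162.5]
ee_rot: [[-1.0, -0.022, 0.013], [-0.022, 1.0, 0.0], [-0.013, 0.0, -1.0]]
contact_force: [1.2, -0.2, -0.1]
grip_width: 46.1
```

```bash
python3 look.py w12; python3 - <<'E'
from dies import *
np.set_printoptions(precision=2,suppress=True)
t=capture("top");cv2.imwrite("pics/top2.png",t);mt=camera_model("top")
print(fit(t,mt,452,-275,-2.48))
E
```

```text
t 16.4 q [0.22, 0.76, -0.36, 1.69, 0.37, 0.74, 1.27] ee [605.3 -58.1 162.5] xhead -178.73211487048593 w 46.125474105793764 F [ 1.2 -0.2 -0.1]
(array([ 472.03, -262.22,   -1.25]), np.float64(0.014875609130546294))
```

View pics/w12.png

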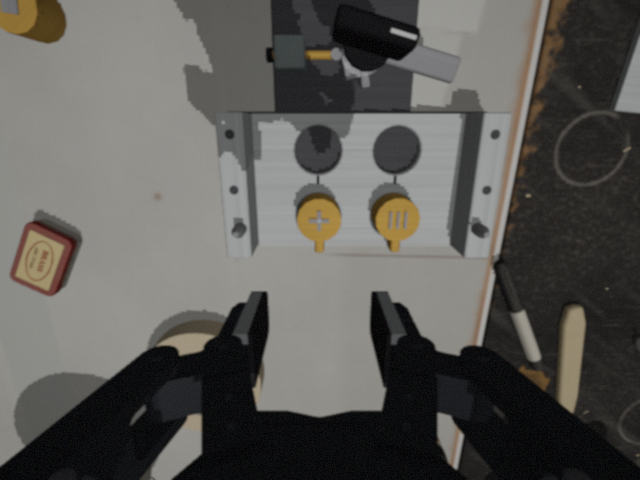

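Two dies sit in the far nests, noses over the marks. Top fit for C failed: view it.

View pics/top2.png

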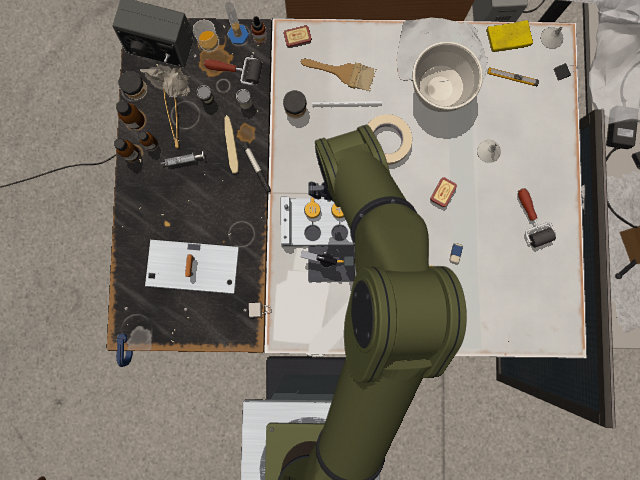

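```bash
python3 - <<'E'
from dies import *
im,m=load("w12");print(onz(m,(32,15),15),proj(m,(452,-275,15)))
s=capture("scene");cv2.imwrite("pics/scene2.png",s)
E
```

```text
[ 453.4 -270.6   15. ] [25.5 12.6]
```

View pics/scene2.png

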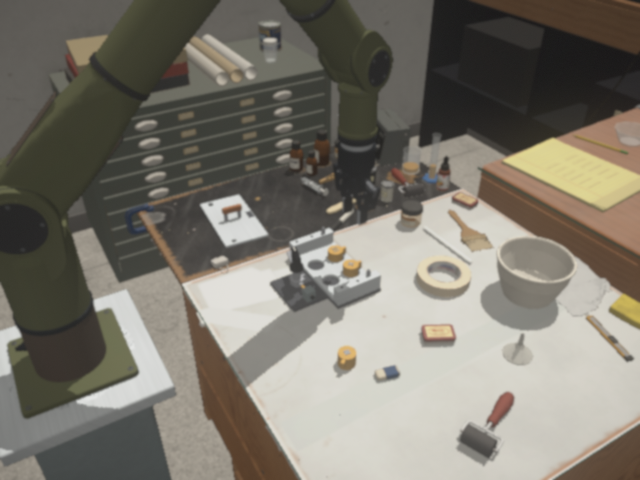

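Emit:
{"method": "step_arm", "body": {
  "series": [
    [[1.3,-1.8,0,7],[2.6,-3.6,0,14],[4,-5.5,0,21],[5.2,-7.2,0,28],[6.5,-9,0,35],[7.8,-10.8,0,42],[9.1,-12.6,0,49],[10.4,-14.4,0.5,56],[11.7,-16.2,1,63],[13,-18,1.5,70],[14.3,-19.8,2,77],[15.4,-21.3,2,84]]
  ]
}}

```text
time_s: 17.55
ee_pos: [448.9, -275.6, 133.2]
ee_rot: [[-0.12, 0.993, -0.005], [0.993, 0.12, 0.001], [0.002, -0.005, -1.0]]
contact_force: [-0.5, -0.4, -0.4]
grip_width: 46.1
```

Emit:
{"method": "step_arm", "body": {
  "series": [
    [[0,0,0,7],[0,0,0,14],[0,0,0,21],[0,0,0,28],[0,0,0,35],[0,0,0,42],[0,0,0,49],[0,0,0,56],[0,0,0,59],[0,0,0,59],[0,0,0,59]]
  ],
  "hand": 6
}}

```text
time_s: 18.47
ee_pos: [451.0, -274.4, 134.2]
ee_rot: [[0.784, 0.621, -0.003], [0.621, -0.784, 0.001], [-0.002, -0.002, -1.0]]
contact_force: [-0.3, 0.1, 1.0]
grip_width: 60.1
```

```bash
python3 look.py w13; python3 - <<'E'
from dies import *
np.set_printoptions(precision=2,suppress=True)
im,m=load("w13");s=env.observe();e=np.array(s["ee_pos"]);R=np.array(s["ee_rot"])
x,f=fit(im,m,452,-275,-2.48);print(x,f,R.T@(np.array([x[0],x[1],0])-e),np.degrees(x[2]))
E
```

```text
t 18.4667 q [0.29, 0.73, 0.28, 1.96, -0.39, 0.5, -0.05] ee [ 451.  -274.4  134.2] xhead 38.40156147002408 w 60.11782404694579 F [-0.3  0.1  1. ]
[ 450.44 -273.65   -2.47] 0.8941359773371105 [  0.16  -0.9  134.46] -141.34504100511143
```

View pics/w13.png

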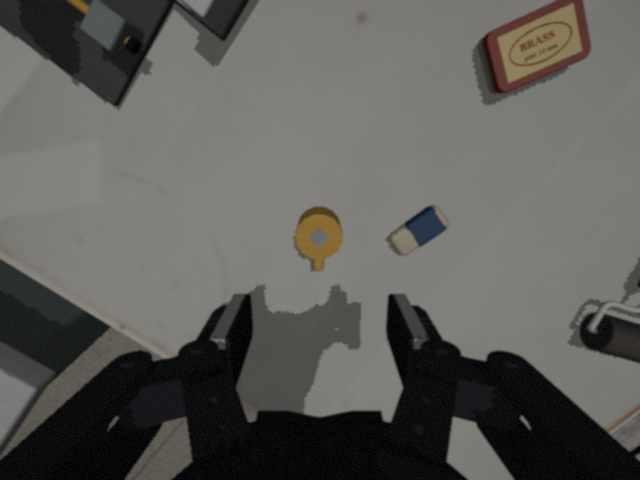

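Emit:
{"method": "step_arm", "body": {
  "series": [
    [[0,-0.05,5,0],[0,-0.05,9,0],[0,-0.05,9,0],[0,-0.05,10,0],[0,-0.05,12,0],[0,-0.05,12,0],[0,-0.05,12,0],[0,-0.05,12,0]]
  ]
}}

```text
time_s: 19.18
ee_pos: [452.3, -275.2, 16.9]
ee_rot: [[0.785, 0.62, 0.002], [0.62, -0.785, -0.001], [0.001, 0.002, -1.0]]
contact_force: [0.3, 0.3, 0.1]
grip_width: 60.2
```

Emit:
{"method": "step_arm", "body": {
  "series": [
    [[0,0,0,0],[0,0,0,0],[0,0,0,0],[0,0,0,0],[0,0,0,0],[0,0,0,0]]
  ],
  "hand": 2.5,
  "grip_force": 50
}}

```text
time_s: 19.68
ee_pos: [452.1, -274.7, 16.9]
ee_rot: [[0.785, 0.62, 0.002], [0.62, -0.785, -0.001], [0.001, 0.002, -1.0]]
contact_force: [-1.9, 0.9, 9.9]
grip_width: 33.7
```

```bash
python3 look.py w14; python3 - <<'E'
from dies import *
np.set_printoptions(precision=2,suppress=True)
im,m=load("w14");s=env.observe();e=np.array(s["ee_pos"]);R=np.array(s["ee_rot"])
x,f=fit(im,m,451,-275,-2.47,win=75);print(x,f,R.T@(np.array([x[0],x[1],0])-e),np.degrees(x[2]))
E
```

```text
t 19.6833 q [0.38, 0.93, 0.13, 2.0, -0.46, 0.24, 0.01] ee [ 452.1 -274.7   16.9] xhead 38.29744472299316 w 33.69429241883974 F [-1.9  0.9  9.9]
[ 451.78 -274.8    -2.47] 0.936520313676842 [-0.27 -0.12 16.88] -141.35446299102526
```

View pics/w14.png

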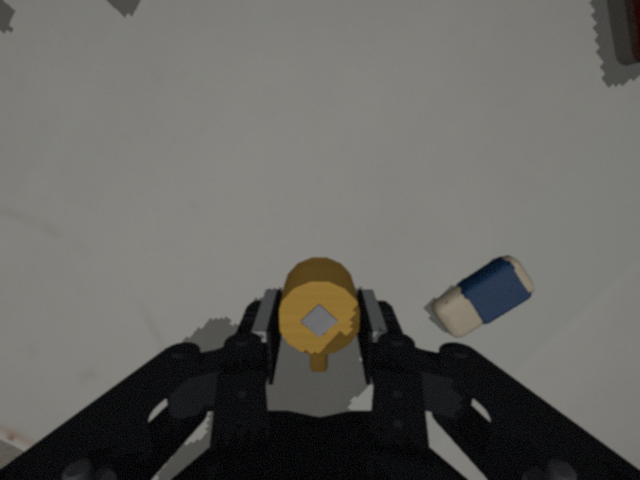

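Emit:
{"method": "step_arm", "body": {
  "series": [
    [[0,0,-3,0],[0,0,-6,0],[0,0,-11,-7],[2,-1.1,-12,-14],[4,-2.2,-12,-21],[6,-3.3,-12,-28],[8,-4.4,-12,-35],[10,-5.5,-12,-42],[12,-6.6,-12,-49],[14,-7.6,-12,-56],[17,-9.2,-12,-63],[20.5,-11.1,-12,-70]]
  ]
}}

```text
time_s: 20.73
ee_pos: [543.2, -61.6, 135.9]
ee_rot: [[-0.316, 0.949, -0.0], [0.949, 0.316, -0.002], [-0.002, -0.001, -1.0]]
contact_force: [1.4, -0.2, -2.0]
grip_width: 33.6
```

Emit:
{"method": "step_arm", "body": {
  "series": [
    [[0,0,0,-7],[0,0,0,-14],[0,0,0,-21],[0,0,0,-28],[0,0,0,-35],[0,0,0,-42],[0,0,0,-49],[0,0,0,-56],[0,0,0,-63],[0,0,0,-70],[0,0,0,-73],[0,0,0,-73]]
  ]
}}

```text
time_s: 21.73
ee_pos: [543.3, -60.9, 135.6]
ee_rot: [[-1.0, -0.023, -0.0], [-0.023, 1.0, -0.0], [0.0, -0.0, -1.0]]
contact_force: [-0.1, 0.9, -1.7]
grip_width: 33.4
```

Emit:
{"method": "step_arm", "body": {
  "series": [
    [[0,0,0,0],[0,0,0,0]]
  ]
}}

```text
time_s: 21.9
ee_pos: [543.5, -60.6, 135.5]
ee_rot: [[-1.0, -0.021, 0.0], [-0.021, 1.0, -0.0], [-0.0, -0.0, -1.0]]
contact_force: [0.5, -0.4, -1.6]
grip_width: 33.7
```

Emit:
{"method": "step_arm", "body": {
  "series": [
    [[-0.08,0,4,0],[-0.08,0,7,0],[-0.08,0,9.5,0],[-0.08,0,9.5,0],[-0.08,0,9.5,0],[-0.08,0,9.5,0]]
  ]
}}

```text
time_s: 22.4
ee_pos: [545.3, -60.2, 41.4]
ee_rot: [[-1.0, -0.022, 0.002], [-0.022, 1.0, -0.0], [-0.002, -0.0, -1.0]]
contact_force: [0.6, -0.5, -1.4]
grip_width: 33.9
```

```bash
python3 look.py w15
```

```text
t 22.4 q [0.16, 0.89, -0.22, 1.93, 0.48, 0.37, 1.16] ee [545.3 -60.2  41.4] xhead -178.72645304684409 w 33.946157927767 F [ 0.6 -0.5 -1.4]
```

View pics/w15.png

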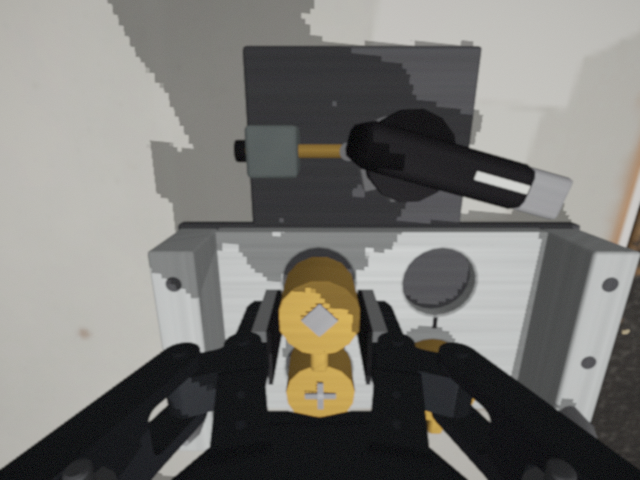

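Emit:
{"method": "step_arm", "body": {
  "series": [
    [[0,0,0,0],[0,0,0.3,0],[0,0,0.6,0],[0,0,0.8,0],[0,0,1.0,0],[0,0,1.0,0]]
  ]
}}

```text
time_s: 22.95
ee_pos: [544.2, -60.3, 29.9]
ee_rot: [[-1.0, -0.023, -0.001], [-0.023, 1.0, 0.0], [0.001, 0.0, -1.0]]
contact_force: [0.2, 0.5, -1.7]
grip_width: 34.0
```

Bottom at 13, inside the nest, no force. Down 5 mm more.

Emit:
{"method": "step_arm", "body": {
  "series": [
    [[0,0,0.2,0],[0,0,0.4,0],[0,0,0.48,0],[0,0,0.48,0],[0,0,0.48,0]]
  ]
}}

```text
time_s: 23.37
ee_pos: [544.4, -60.3, 25.4]
ee_rot: [[-1.0, -0.023, -0.0], [-0.023, 1.0, 0.0], [0.0, 0.0, -1.0]]
contact_force: [0.2, 0.2, -1.4]
grip_width: 34.0
```

Emit:
{"method": "step_arm", "body": {
  "series": [
    [[0,0,0,0],[0,0,0,0],[0,0,0,0],[0,0,0,0],[0,0,-1,0],[0,0,-3,0],[0,0,-6,0],[0,0,-10,0],[0,0,-13,0],[0,0,-13,0],[0,0,-13,0]]
  ],
  "hand": 5
}}

```text
time_s: 24.28
ee_pos: [545.7, -60.5, 158.1]
ee_rot: [[-1.0, -0.022, 0.005], [-0.022, 1.0, -0.0], [-0.005, -0.0, -1.0]]
contact_force: [0.2, 0.9, -0.1]
grip_width: 50.0
```

```bash
python3 look.py w16
```

```text
t 24.2833 q [0.24, 0.71, -0.35, 1.87, 0.39, 0.63, 1.24] ee [545.7 -60.5 158.1] xhead -178.73419000746884 w 49.9645585188201 F [ 0.2  0.9 -0.1]
```

View pics/w16.png

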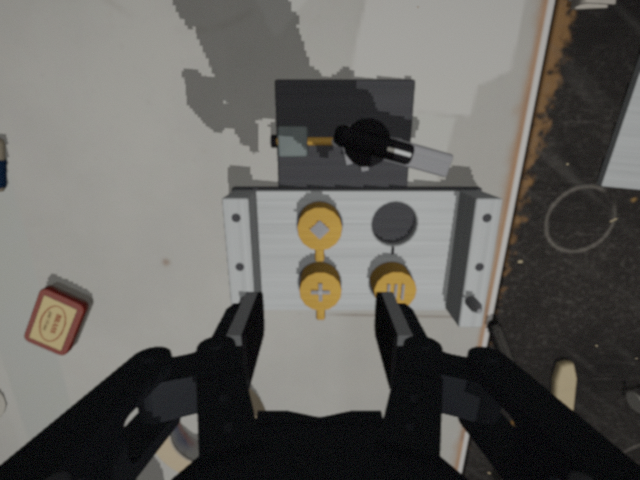

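Emit:
{"method": "step_arm", "body": {
  "series": [
    [[7.6,34.6,0,5],[7.6,34.6,0,5],[7.6,34.6,0,5],[7.6,34.6,0,5],[7.6,34.6,0,5],[7.6,34.6,0,5],[7.6,34.6,0,5],[7.6,34.6,0,5],[7.6,34.6,0,5],[7.6,34.6,0,5],[7.6,34.6,0,5],[7.6,34.6,0,5]]
  ]
}}

```text
time_s: 25.33
ee_pos: [460.3, 281.8, 154.5]
ee_rot: [[-0.998, 0.066, -0.002], [0.066, 0.998, -0.003], [0.002, -0.003, -1.0]]
contact_force: [0.5, -0.9, -0.3]
grip_width: 50.4
```

Emit:
{"method": "step_arm", "body": {
  "series": [
    [[0,0,0,0],[0,0,0,0],[0,0,0,0]]
  ]
}}

```text
time_s: 25.58
ee_pos: [461.1, 282.3, 155.3]
ee_rot: [[-0.998, 0.067, -0.0], [0.067, 0.998, -0.001], [0.0, -0.001, -1.0]]
contact_force: [0.3, -0.1, 0.5]
grip_width: 49.7
```

```bash
python3 look.py w17; python3 - <<'E'
from dies import *
im=cv2.imread("pics/top0.png");k=omask(im);n,l,st,c=cv2.connectedComponentsWithStats(k)
for i in range(1,n):
    if st[i,4]>60: print(st[i,4],c[i])
cv2.imwrite("pics/top3.png",capture("top"))
E
```

```text
t 25.5833 q [-0.49, 0.69, -0.24, 1.89, 0.28, 0.59, 0.6] ee [461.1 282.3 155.3] xhead 176.14945205714426 w 49.680458317252466 F [ 0.3 -0.1  0.5]
3531 [377.9   9.1]
1134 [509.3  35.6]
91 [296.8  33.2]
855 [211.9  51.5]
663 [335.8  70.1]
148 [508.9  77.5]
234 [131.4 115.3]
136 [175.1 128.4]
268 [245.9 132.8]
93 [147.2 140. ]
160 [126.8 149.2]
65 [440.9 190.4]
235 [477.8 219.2]
224 [428.1 229.4]
488 [632.1 242.9]
631 [111.2 302.3]
111 [264.  256.1]
118 [188.6 265.3]
225 [430.3 273.6]
181 [262.4 288.4]
1005 [218.3 344.2]
```

View pics/w17.png

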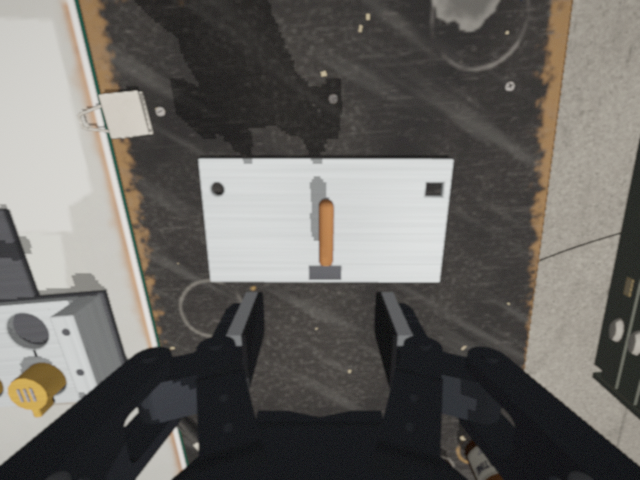

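View pics/top3.png

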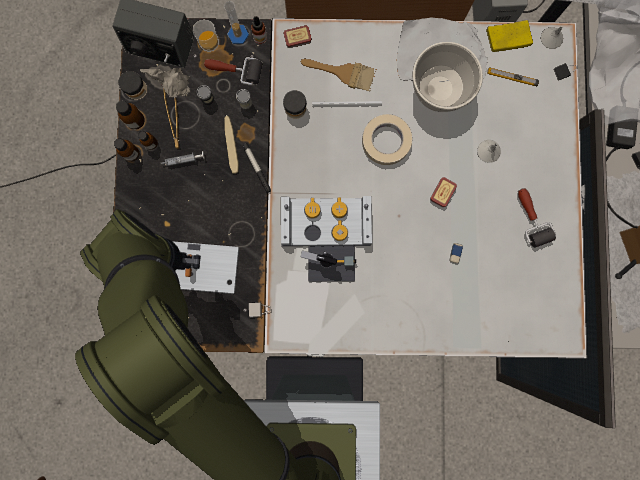

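```bash
cat > cov.py <<'E'
from dies import *
def quad(n,z,lo=150):
    im,m=load(n);g=cv2.cvtColor(im,cv2.COLOR_BGR2GRAY)
    b=cv2.morphologyEx(cv2.inRange(g,lo,255),cv2.MORPH_CLOSE,np.ones((3,3)))
    return im,m,b
E
python3 - <<'E'
from cov import *
np.set_printoptions(precision=2,suppress=True)
s=env.observe();e=np.array(s["ee_pos"]);R=np.array(s["ee_rot"])
im,m,b=quad("w17",6,140)
cs,_=cv2.findContours(b,cv2.RETR_EXTERNAL,cv2.CHAIN_APPROX_NONE)
c=[c for c in cs if cv2.pointPolygonTest(c,(280,220),False)>0][0]
P=np.array([onz(m,p,6)[:2] for p in c[:,0].astype(float)]).astype(np.float32)
r=cv2.minAreaRect(P);print("rect",r)
print("tool",R.T@(np.array([*r[0],6])-e))
h=cv2.cvtColor(im,cv2.COLOR_BGR2HSV);k=cv2.inRange(h,(5,130,40),(20,255,255))
n,l,st,cen=cv2.connectedComponentsWithStats(k)
i=l[230,326];print(st[i]);ys,xs=np.where(l==i)
print("handle cols by row",[(y,xs[ys==y].min(),xs[ys==y].max()) for y in range(ys.min(),ys.max()+1,6)])
for p in[(326.5,200),(326.5,266)]: print(R.T@(onz(m,p,44)-e))
for p in[(218,188.5),(434,189)]: print("hole",onz(m,p,6))
E
```

```text
rect ((460.2926025390625, 287.0057067871094), (211.46212768554688, 111.40630340576172), 86.10264587402344)
tool [  0.95   4.03 149.49]
[320 200  12  65 746]
handle cols by row [(200, np.int64(324), np.int64(326)), (206, np.int64(320), np.int64(331)), (212, np.int64(320), np.int64(331)), (218, np.int64(320), np.int64(331)), (224, np.int64(320), np.int64(331)), (230, np.int64(320), np.int64(331)), (236, np.int64(320), np.int64(331)), (242, np.int64(320), np.int64(331)), (248, np.int64(321), np.int64(331)), (254, np.int64(320), np.int64(331)), (260, np.int64(320), np.int64(330))]
[ 28.81   4.41 111.49]
[-23.88   4.73 111.49]
hole [423.79 198.42   6.  ]
hole [436.37 380.97   6.  ]
```

Emit:
{"method": "step_arm", "body": {
  "series": [
    [[0.17,0.43,4,0],[0.17,0.43,8,0],[0.17,0.43,11,0],[0.17,0.43,12.5,0],[0.17,0.43,13.5,0],[0.17,0.43,14,0],[0.17,0.43,14,0],[0.17,0.43,14,0]]
  ]
}}

```text
time_s: 26.35
ee_pos: [459.8, 288.6, 16.3]
ee_rot: [[-0.998, 0.065, 0.001], [0.065, 0.998, 0.001], [-0.001, 0.001, -1.0]]
contact_force: [0.5, -0.1, -0.6]
grip_width: 49.7
```

```bash
python3 look.py w18
```

```text
t 26.35 q [-0.57, 0.93, -0.12, 1.95, 0.36, 0.28, 0.51] ee [459.8 288.6  16.3] xhead 176.27000112180585 w 49.720121667354334 F [ 0.5 -0.1 -0.6]
```

View pics/w18.png

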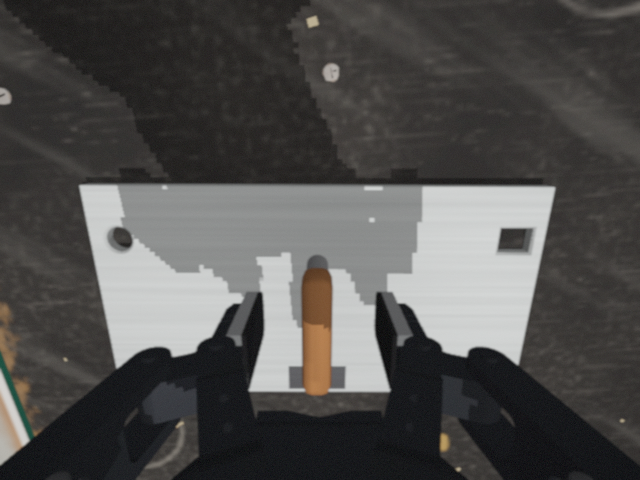

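Emit:
{"method": "step_arm", "body": {
  "series": [
    [[0,0,0,0],[0,0,0,0],[0,0,0,0],[0,0,0,0],[0,0,0,0],[0,0,0,0],[0,0,0,0],[0,0,0,0]]
  ],
  "hand": 0.4,
  "grip_force": 90
}}

```text
time_s: 27.07
ee_pos: [459.6, 288.3, 16.4]
ee_rot: [[-0.998, 0.065, 0.001], [0.065, 0.998, 0.0], [-0.001, 0.0, -1.0]]
contact_force: [-0.9, -0.8, 5.6]
grip_width: 10.5
```

```bash
python3 look.py w19;  python3 - <<'E'
from cov import *
np.set_printoptions(precision=2,suppress=True)
s=env.observe();e=np.array(s["ee_pos"]);R=np.array(s["ee_rot"])
im,m,b=quad("w19",6,75)
cv2.imwrite("pics/b19.png",b)
E
```

```text
t 27.0667 q [-0.57, 0.93, -0.12, 1.95, 0.36, 0.28, 0.51] ee [459.6 288.3  16.4] xhead 176.26685098682174 w 10.471883788470505 F [-0.9 -0.8  5.6]
```

View pics/w19.png

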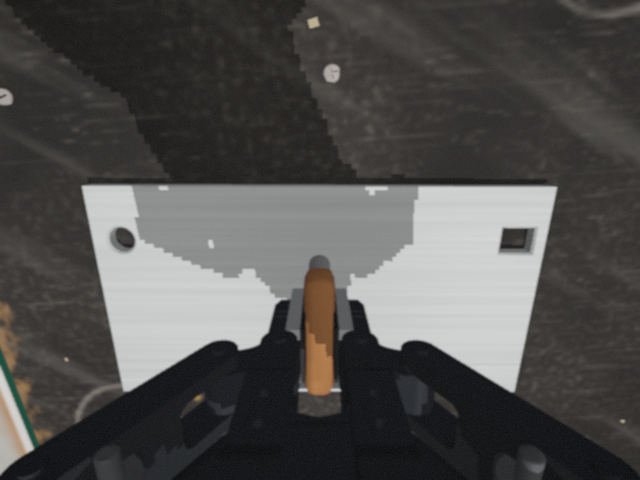

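```bash
python3 - <<'E'
from cov import *
np.set_printoptions(precision=2,suppress=True)
s=env.observe();e=np.array(s["ee_pos"]);R=np.array(s["ee_rot"])
im,m=load("w19")
cv2.imwrite("pics/d6.png",cv2.resize(np.hstack([im[170:270,70:170],im[170:270,470:570]]),None,fx=4,fy=4,interpolation=cv2.INTER_CUBIC))
for n,p in dict(hl=(122,237.5),hr=(516,239),tl=(83,185),tr=(556.5,186),bl=(123,391),br=(516,391)).items(): print(n,(R.T@(onz(m,p,6)-e)))
E
```

```text
hl [ 30.38 -91.89  10.36]
hr [29.73 91.13 10.43]
tl [  54.69 -105.03   10.33]
tr [ 54.34 104.88  10.41]
bl [ -56.13 -106.09   10.43]
br [-56.05 105.82  10.51]
```

View pics/d6.png

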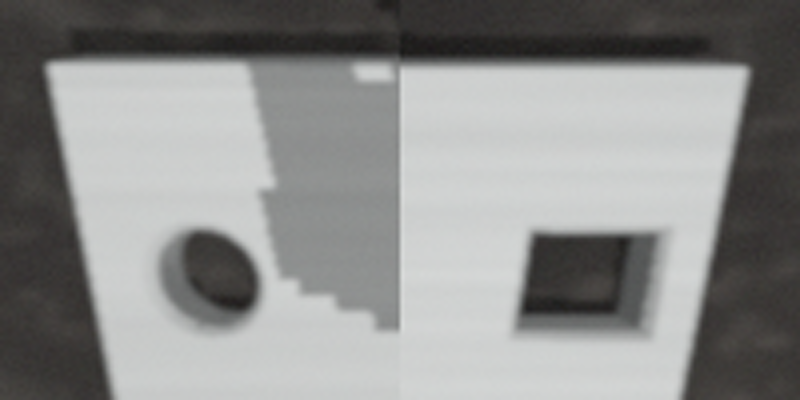

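```bash
python3 - <<'E'
from dies import *
out=[]
for n in("w6","w12","w16","w8"):
    im,m=load(n);row=[]
    for P in((598.2,62.7,55),(602,-121,55)):
        c=np.round(proj(m,P)).astype(int);w=20
        a=im[max(0,c[1]-w):c[1]+w,max(0,c[0]-w):c[0]+w]; print(n,c-w,a.shape)
        row.append(cv2.resize(a,(200,200),interpolation=cv2.INTER_CUBIC))
    out.append(np.vstack(row))
cv2.imwrite("pics/d7.png",np.hstack(out))
E
```

```text
w6 [424 263] (40, 40, 3)
w6 [178 264] (40, 40, 3)
w12 [460 212] (40, 40, 3)
w12 [216 211] (40, 40, 3)
w16 [453 286] (40, 40, 3)
w16 [222 286] (40, 40, 3)
w8 [377 213] (40, 40, 3)
w8 [130 213] (40, 40, 3)
```

View pics/d7.png

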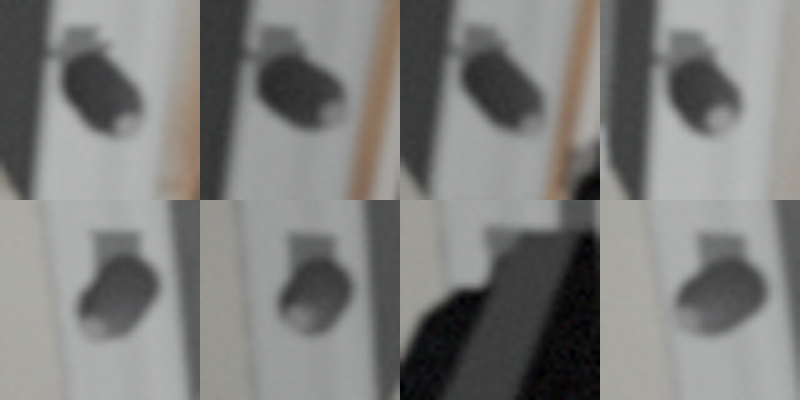

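```bash
python3 - <<'E'
from dies import *
np.set_printoptions(precision=2,suppress=True)
M={n:load(n)[1] for n in("w6","w12","w16","w8")}
L=dict(w6=(449,287.8),w12=(486.6,234.4),w16=(479.6,310.8),w8=(401,236.6));Rr=dict(w6=(196.4,289.2),w12=(235.6,236.4),w8=(147.6,236.6))
for D in(L,Rr):
    print(tri([(M[n],np.array(p)-.4) for n,p in D.items()]))
    for n,p in D.items(): print(n,onz(M[n],np.array(p)-.4,63))
c=np.array([570.15,-28.3]);t=.021
for y in(92,-92): print(c+[30*np.cos(t)-y*np.sin(t),30*np.sin(t)+y*np.cos(t)])
E
```

```text
(array([597.85,  63.83,  62.71]), np.float64(0.3385825596110822))
w6 [598.07  63.64  63.  ]
w12 [597.67  63.56  63.  ]
w16 [597.42  63.85  63.  ]
w8 [597.8   63.76  63.  ]
(array([ 603.31, -120.78,   60.54]), np.float64(0.8207125198973586))
w6 [ 601.95 -120.06   63.  ]
w12 [ 603.35 -119.98   63.  ]
w8 [ 601.87 -119.43   63.  ]
[598.21  64.31]
[ 602.08 -119.65]
```

Emit:
{"method": "step_arm", "body": {
  "series": [
    [[0,0,-0.5,0],[0,0,-1.2,0],[0,0,-2.2,0],[0,0,-3.5,0],[0,0,-5,0],[0,0,-7,0],[0,0,-9,0],[0,0,-11,0],[0,0,-13,0],[0,0,-14,0],[0,0,-14,0]]
  ]
}}

```text
time_s: 28.03
ee_pos: [460.4, 289.0, 158.0]
ee_rot: [[-0.998, 0.065, 0.004], [0.065, 0.998, 0.003], [-0.004, 0.003, -1.0]]
contact_force: [0.6, 1.2, -4.0]
grip_width: 10.9
```

```bash
python3 look.py w20
```

```text
t 28.0333 q [-0.5, 0.69, -0.25, 1.89, 0.28, 0.59, 0.58] ee [460.4 289.  158. ] xhead 176.2713056687821 w 10.869310015200632 F [ 0.6  1.2 -4. ]
```

View pics/w20.png

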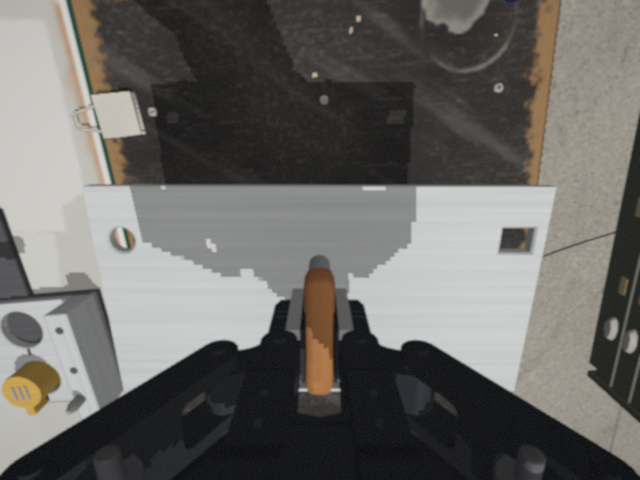

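Emit:
{"method": "step_arm", "body": {
  "series": [
    [[0,0,0,5],[-0.5,-1.2,0,10],[-1,-2.4,0,15],[-1.6,-3.8,0,20],[-2.2,-5.2,0,25],[-2.8,-6.6,0,30],[-3.4,-8,0,35],[-4,-9.4,0,40],[-4.6,-10.8,0,45],[-5.2,-12.2,0,50],[-5.8,-13.6,0,55],[-6.5,-15.4,0,60]]
  ]
}}

```text
time_s: 29.08
ee_pos: [513.1, 130.5, 154.0]
ee_rot: [[-0.441, 0.898, -0.003], [0.898, 0.441, -0.0], [0.001, -0.003, -1.0]]
contact_force: [0.5, -0.1, -4.0]
grip_width: 10.6
```

```bash
python3 - <<'E'
from h import *
s=env.observe();e=np.array(s["ee_pos"]);R=np.array(s["ee_rot"]);print(e,R.T@(np.array([570.6,-28.5,158])-e),np.degrees(np.arctan2(R[1,0],R[0,0])),np.round(s["joint_pos"],2))
E
```

```text
[513.1 130.5 154. ] [-168.1  -18.4   -4.1] 116.14498924310563 [-0.3  0.7  0.   1.9 -0.   0.5  0.1]
```

Emit:
{"method": "step_arm", "body": {
  "series": [
    [[-1,-0.1,0,5],[-2.4,-0.2,0,10],[-3.8,-0.4,0,15],[-5.2,-0.6,0,20],[-6.6,-0.7,0,25],[-8,-0.9,0,30],[-9.4,-1,0,35],[-10.8,-1.2,0,40],[-12.2,-1.3,0,45],[-13.6,-1.5,0,50],[-15,-1.6,0,55],[-16.6,-1.8,0,60]]
  ]
}}

```text
time_s: 30.08
ee_pos: [570.4, -26.3, 153.8]
ee_rot: [[0.558, 0.83, -0.003], [0.83, -0.558, 0.0], [-0.002, -0.003, -1.0]]
contact_force: [0.2, -0.8, -4.2]
grip_width: 10.4
```

Emit:
{"method": "step_arm", "body": {
  "series": [
    [[0,0,0,5],[0,0,0,10],[0,0,0,15],[0,0,0,20],[0,0,0,25],[0,0,0,30],[0,0,0,35],[0,0,0,40],[0,0,0,45],[0,0,0,50],[0,0,0,54.7],[0,0,0,54.7]]
  ]
}}

```text
time_s: 31.08
ee_pos: [570.3, -26.0, 153.8]
ee_rot: [[1.0, 0.026, -0.003], [0.026, -1.0, -0.001], [-0.003, 0.001, -1.0]]
contact_force: [0.4, 0.3, -4.2]
grip_width: 10.4
```

Emit:
{"method": "step_arm", "body": {
  "series": [
    [[0,0,0,0],[0,0,0,0]]
  ]
}}

```text
time_s: 31.25
ee_pos: [570.9, -26.3, 154.7]
ee_rot: [[1.0, 0.03, -0.002], [0.03, -1.0, -0.0], [-0.002, 0.0, -1.0]]
contact_force: [-0.7, -0.5, -3.7]
grip_width: 10.0
```

```bash
python3 look.py w21; python3 - <<'E'
from h import *
s=env.observe();e=np.array(s["ee_pos"]);R=np.array(s["ee_rot"]);print(e,R.T@(np.array([570.6,-28.5,90])-e),np.degrees(np.arctan2(R[1,0],R[0,0])),np.round(s["joint_pos"],2))
cv2.imwrite("pics/top4.png",capture("top"))
E
```

```text
t 31.25 q [-0.34, 0.79, 0.54, 1.82, -0.61, 0.7, -0.99] ee [570.9 -26.3 154.7] xhead 1.7207713934483404 w 10.042187370721905 F [-0.7 -0.5 -3.7]
[571.1 -26.3 154.9] [-0.5  2.2 64.9] 1.689731949346296 [-0.3  0.8  0.5  1.8 -0.6  0.7 -1. ]
```

View pics/w21.png

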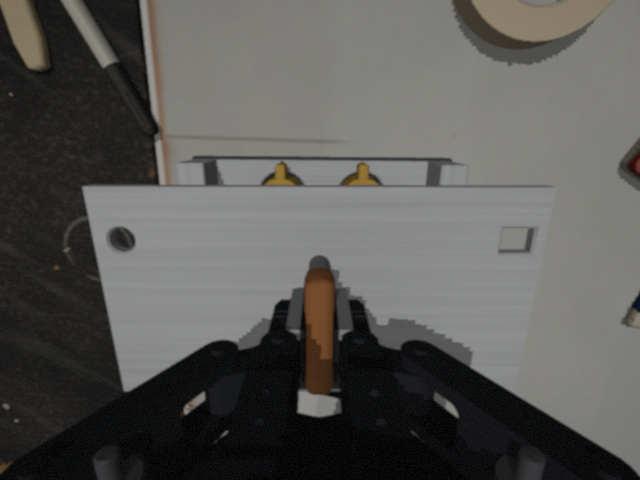

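View pics/top4.png

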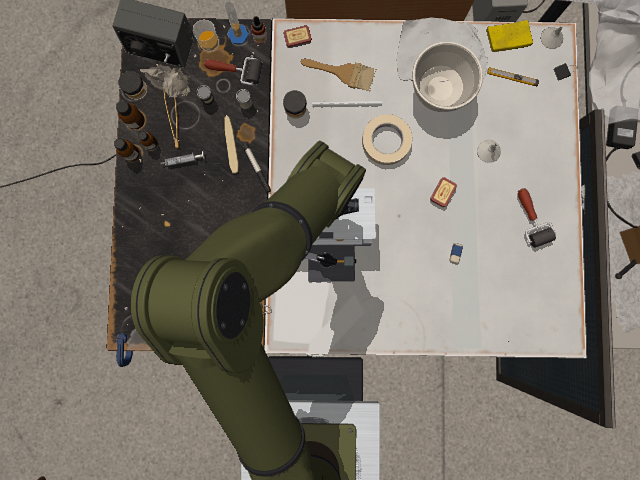

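Emit:
{"method": "step_arm", "body": {
  "series": [
    [[-0.05,0.22,0,0.4],[-0.05,0.22,1.5,0.4],[-0.05,0.22,3,0.4],[-0.05,0.22,4.5,0.4],[-0.05,0.22,6,0.4],[-0.05,0.22,6.5,0.4],[-0.05,0.22,6.5,0.4],[-0.05,0.22,6.5,0.4],[-0.05,0.22,6.5,0.4]]
  ]
}}

```text
time_s: 32.1
ee_pos: [571.8, -29.0, 91.4]
ee_rot: [[1.0, 0.021, 0.002], [0.021, -1.0, -0.0], [0.002, 0.0, -1.0]]
contact_force: [-0.3, -0.6, -3.2]
grip_width: 10.0
```

```bash
python3 look.py w22; python3 - <<'E'
from dies import *
s=env.observe();e=np.array(s["ee_pos"]);R=np.array(s["ee_rot"]);print(e,R.T@(np.array([570.6,-28.5,80])-e))
im,m=load("w22")
cv2.imwrite("pics/d8.png",cv2.resize(np.hstack([im[190:290,70:170],im[190:290,470:570]]),None,fx=4,fy=4,interpolation=cv2.INTER_CUBIC))
for P in((597.8,63.8,63),(602.2,-119.9,63)): print(proj(m,P))
E
```

```text
t 32.1 q [-0.29, 0.88, 0.46, 1.86, -0.69, 0.56, -0.93] ee [571.8 -29.   91.4] xhead 1.1793244533602334 w 10.04389275497538 F [-0.3 -0.6 -3.2]
[571.8 -28.9  91.5] [-1.2 -0.5 11.5]
[139.  229.8]
[495.7 228.8]
```

View pics/w22.png

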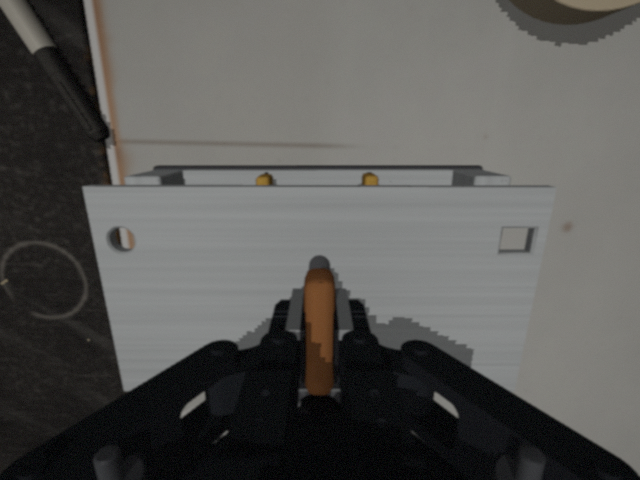

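View pics/d8.png

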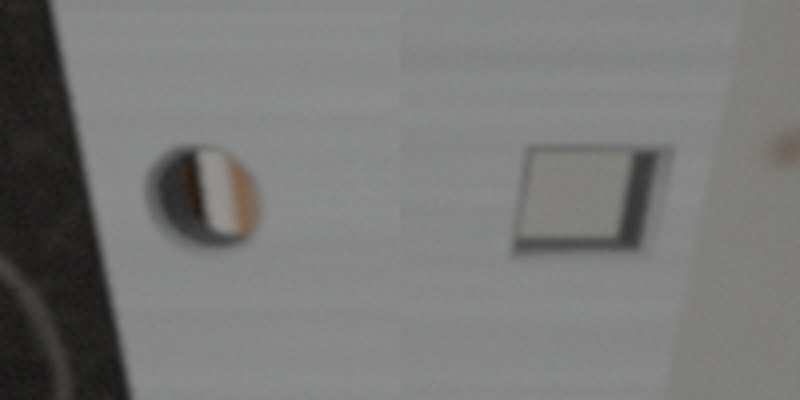

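```bash
python3 - <<'E'
from dies import *
im,m=load("w22")
cv2.imwrite("pics/d9.png",cv2.resize(np.vstack([im[155:195,115:215],im[155:195,430:530]]),None,fx=7,fy=7,interpolation=cv2.INTER_CUBIC))
c=np.array([570.1,-28.6]);t=.022
for x,y,z in[(55,105,46),(55,85,46),(55,-85,46),(55,-105,46),(57,107,0),(57,-107,0),(55,85,16),(55,-85,16),(57,85,16),(57,-85,16)]:
    P=[*(c+[x*np.cos(t)-y*np.sin(t),x*np.sin(t)+y*np.cos(t)]),z];print((x,y,z),proj(m,P))
E
```

```text
(55, 105, 46) [122.8 176.3]
(55, 85, 46) [159.9 176.3]
(55, -85, 46) [474.4 176. ]
(55, -105, 46) [511.4 175.9]
(57, 107, 0) [156.7 164.9]
(57, -107, 0) [478.2 164.6]
(55, 85, 16) [181.  170.4]
(55, -85, 16) [453.7 170.2]
(57, 85, 16) [180.6 167.2]
(57, -85, 16) [454.1 166.9]
```

View pics/d9.png

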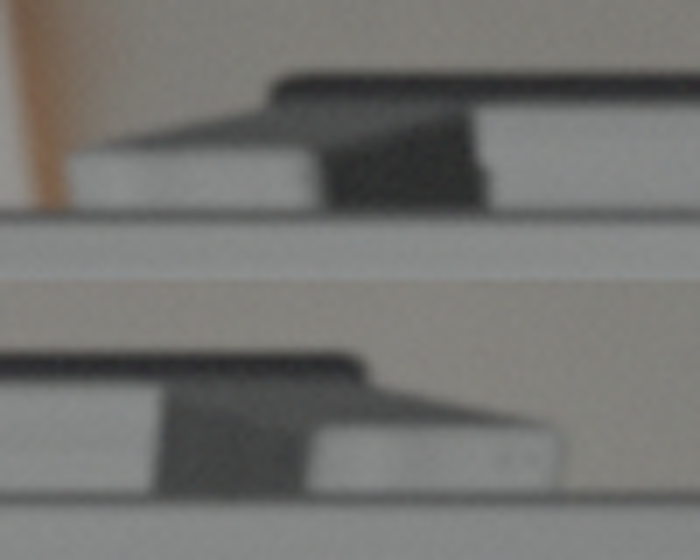

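```bash
python3 - <<'E'
from dies import *
np.set_printoptions(precision=2,suppress=True)
s=env.observe();e=np.array(s["ee_pos"]);R=np.array(s["ee_rot"])
_,m=load("w22")
c=np.array([570.1,-28.6]);t=.022
for p,y in(((120.8,239.1),92),((517.8,239.8),-92)):
    h=onz(m,p,e[2]-10.4)[:2]; pin=c+[30*np.cos(t)-y*np.sin(t),30*np.sin(t)+y*np.cos(t)]
    d=pin-h; print(h,pin,d,"tool",R[:2,:2].T@d)
E
```

```text
[598.39  63.24] [598.07  64.04] [-0.32  0.8 ] tool [-0.3  -0.81]
[ 601.9  -121.43] [ 602.12 -119.92] [0.21 1.51] tool [ 0.25 -1.51]
```

Emit:
{"method": "step_arm", "body": {
  "series": [
    [[-0.03,-0.09,0,-0.15],[-0.03,-0.09,0,-0.15],[-0.03,-0.09,0.3,-0.15],[-0.03,-0.09,0.6,-0.15],[-0.03,-0.09,0.9,-0.15],[-0.03,-0.09,1.1,-0.15],[-0.03,-0.09,1.3,-0.15],[-0.03,-0.09,1.4,-0.15],[-0.03,-0.09,1.4,-0.15],[-0.03,-0.09,1.4,-0.15]]
  ]
}}

```text
time_s: 32.98
ee_pos: [570.8, -27.8, 76.4]
ee_rot: [[1.0, 0.023, -0.0], [0.023, -1.0, 0.0], [-0.0, -0.0, -1.0]]
contact_force: [-0.3, 0.3, -4.4]
grip_width: 10.5
```

```bash
python3 look.py w23; python3 - <<'E'
from dies import *
np.set_printoptions(precision=2,suppress=True)
s=env.observe();e=np.array(s["ee_pos"]);print(e,np.array(s["ft_torque"]))
im,m=load("w23")
cv2.imwrite("pics/d10.png",cv2.resize(np.hstack([im[190:290,70:170],im[190:290,470:570]]),None,fx=4,fy=4,interpolation=cv2.INTER_CUBIC))
cv2.imwrite("pics/scene3.png",cv2.resize(capture("scene")[200:340,250:420],None,fx=4,fy=4,interpolation=cv2.INTER_CUBIC))
for P in((598,63.9,63),(602.1,-119.9,63)): print(proj(m,P))
E
```

```text
t 32.9833 q [-0.28, 0.9, 0.43, 1.87, -0.7, 0.53, -0.92] ee [570.8 -27.8  76.4] xhead 1.3381155016363409 w 10.54425955538371 F [-0.3  0.3 -4.4]
[570.81 -27.84  76.51] [ 0.05 -0.02 -0.01]
[125.39 235.32]
[514.27 235.83]
```

View pics/d10.png

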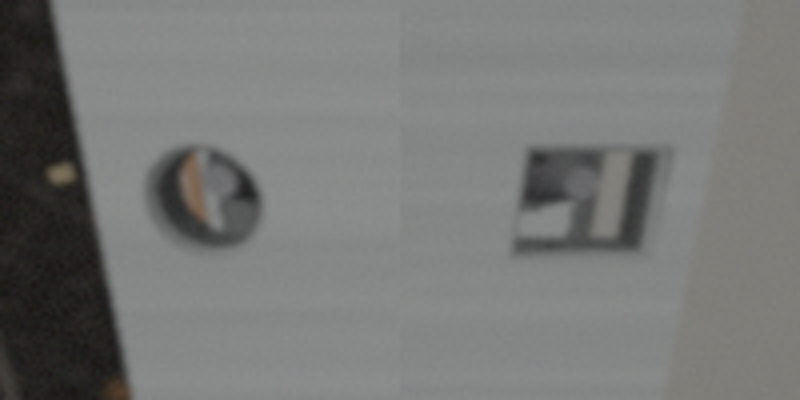

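View pics/scene3.png

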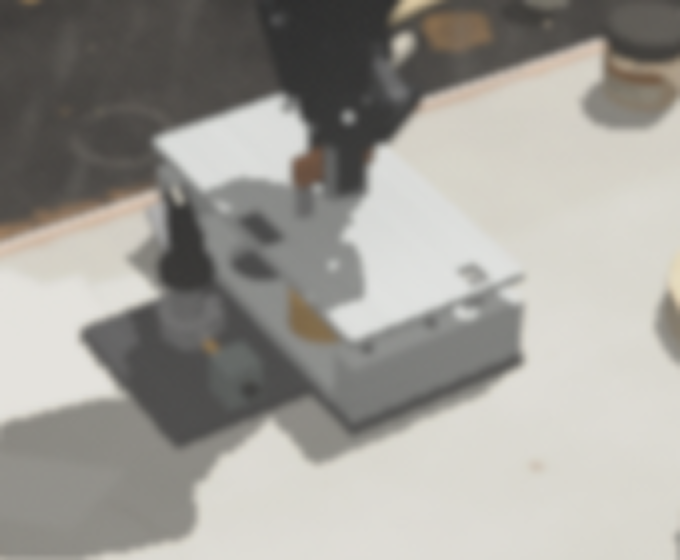

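```bash
python3 - <<'E'
from dies import *
np.set_printoptions(precision=2,suppress=True)
s=env.observe();e=np.array(s["ee_pos"]);R=np.array(s["ee_rot"])
_,m=load("w23");K=lambda c,x0:(np.array(c)-1.5)/4+[x0,190]
for rim,tip in((K((207,197),70),K((215,182),70)),(K((593-400,200),470),K((580-400,182),470))):
    h=onz(m,rim,e[2]-10.4);p=onz(m,tip,63);d=p-h;print(h,p,"pin-hole tool",R.T@d)
E
```

```text
[597.22  64.19  66.17] [598.07  64.84  63.  ] pin-hole tool [ 0.87 -0.63  3.17]
[ 601.21 -120.04   66.17] [ 602.45 -120.     63.  ] pin-hole tool [ 1.24 -0.01  3.17]
```

Emit:
{"method": "step_arm", "body": {
  "series": [
    [[0.1,-0.03,0,0],[0.1,-0.03,0,0],[0.1,-0.03,0.1,0],[0.1,-0.03,0.2,0],[0.1,-0.03,0.3,0],[0.1,-0.03,0.4,0],[0.1,-0.03,0.5,0],[0.1,-0.03,0.6,0],[0.1,-0.03,0.6,0]]
  ]
}}

```text
time_s: 33.83
ee_pos: [571.7, -27.4, 70.3]
ee_rot: [[1.0, 0.023, -0.0], [0.023, -1.0, 0.0], [-0.0, -0.0, -1.0]]
contact_force: [0.6, -0.4, -3.3]
grip_width: 10.6
```

Emit:
{"method": "step_arm", "body": {
  "series": [
    [[0,0,0.1,0],[0,0,0.2,0],[0,0,0.3,0],[0,0,0.4,0],[0,0,0.5,0],[0,0,0.5,0]]
  ]
}}

```text
time_s: 34.33
ee_pos: [571.7, -27.4, 65.3]
ee_rot: [[1.0, 0.023, -0.0], [0.023, -1.0, 0.0], [-0.0, -0.0, -1.0]]
contact_force: [-0.1, 0.5, -3.5]
grip_width: 10.8
```

Emit:
{"method": "step_arm", "body": {
  "series": [
    [[0,0,0.05,0],[0,0,0.1,0],[0,0,0.15,0],[0,0,0.2,0],[0,0,0.25,0],[0,0,0.25,0]]
  ]
}}

```text
time_s: 34.83
ee_pos: [571.8, -27.4, 62.9]
ee_rot: [[1.0, 0.023, 0.0], [0.023, -1.0, 0.0], [0.0, -0.0, -1.0]]
contact_force: [0.0, -0.1, -3.1]
grip_width: 10.5
```

Emit:
{"method": "step_arm", "body": {
  "series": [
    [[0,0,0.03,0],[0,0,0.06,0],[0,0,0.09,0],[0,0,0.1,0],[0,0,0.1,0]]
  ]
}}

```text
time_s: 35.25
ee_pos: [571.7, -27.4, 62.4]
ee_rot: [[1.0, 0.023, 0.0], [0.023, -1.0, 0.0], [0.0, -0.0, -1.0]]
contact_force: [-2.5, 0.2, 3.0]
grip_width: 10.5
```

```bash
python3 look.py w24; python3 - <<'E'
from dies import *
cv2.imwrite("pics/scene4.png",cv2.resize(capture("scene")[200:340,250:420],None,fx=4,fy=4,interpolation=cv2.INTER_CUBIC))
E
```

```text
t 35.25 q [-0.26, 0.92, 0.41, 1.87, -0.71, 0.51, -0.9] ee [571.7 -27.4  62.4] xhead 1.3357577837352974 w 10.512751872270405 F [-2.5  0.2  3. ]
```

View pics/w24.png

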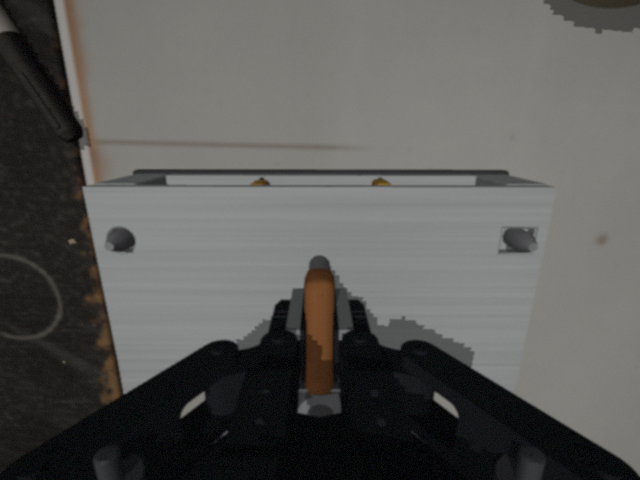

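View pics/scene4.png

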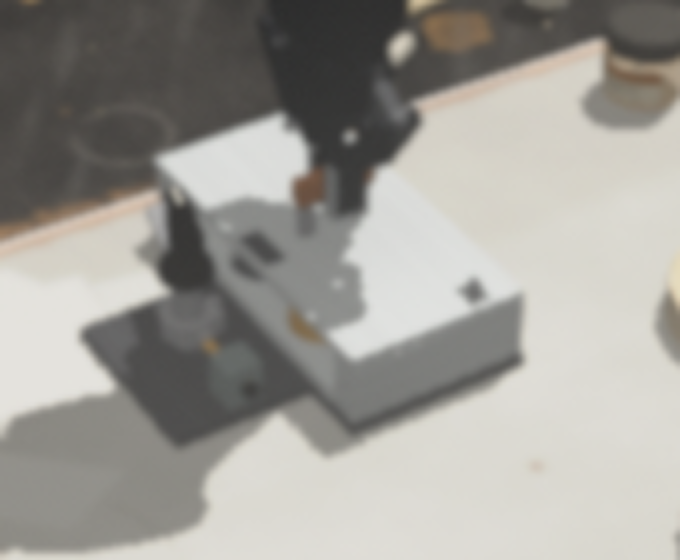

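Emit:
{"method": "step_arm", "body": {
  "series": [
    [[0,0,0,0],[0,0,0,0],[0,0,0,0],[0,0,0,0],[0,0,-0.5,0],[0,0,-2,0],[0,0,-5,0],[0,0,-9,0],[0,0,-12,0],[0,0,-12,0]]
  ],
  "hand": 4
}}

```text
time_s: 36.18
ee_pos: [575.4, -29.0, 188.2]
ee_rot: [[1.0, 0.023, 0.011], [0.023, -1.0, -0.002], [0.011, 0.002, -1.0]]
contact_force: [0.2, -0.9, 0.3]
grip_width: 40.0
```

```bash
python3 look.py w25
```

```text
t 36.1833 q [-0.36, 0.75, 0.59, 1.8, -0.58, 0.76, -1.02] ee [575.4 -29.  188.2] xhead 1.2972753001135477 w 39.99177404078589 F [ 0.2 -0.9  0.3]
```

View pics/w25.png

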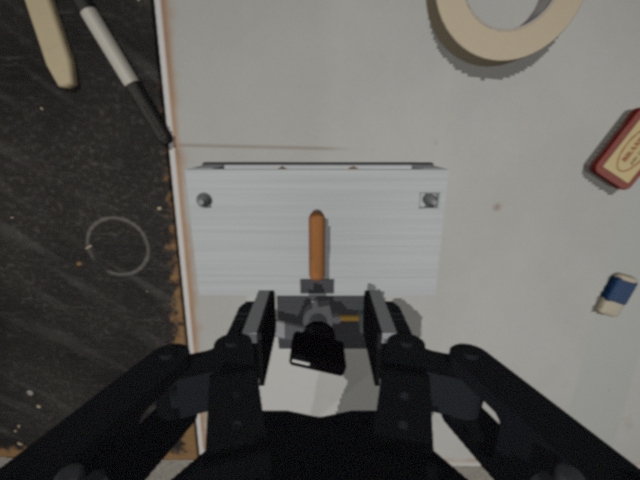

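Emit:
{"method": "step_arm", "body": {
  "series": [
    [[-1,0,0,-7],[-2,0,0,-14],[-3,0,0,-21],[-4,0,0,-28],[-5,0,0,-35],[-6,0,0,-42],[-7,0,0,-49],[-8,0,0,-56],[-9,0,0,-63],[-9.7,0,0,-70],[-9.7,0,0,-77],[-9.7,0,0,-77]]
  ]
}}

```text
time_s: 37.23
ee_pos: [473.7, -29.7, 181.5]
ee_rot: [[0.199, 0.98, -0.002], [0.98, -0.199, 0.001], [0.0, -0.002, -1.0]]
contact_force: [-0.4, 0.5, 0.3]
grip_width: 39.8
```

Emit:
{"method": "step_arm", "body": {
  "series": [
    [[0,0,0,0],[0,0,0,0],[0,0,0,0]]
  ]
}}

```text
time_s: 37.48
ee_pos: [474.9, -29.7, 181.7]
ee_rot: [[0.204, 0.979, -0.0], [0.979, -0.204, -0.0], [-0.0, -0.0, -1.0]]
contact_force: [-0.9, 0.3, -0.3]
grip_width: 40.1
```

```bash
python3 look.py w26
```

```text
t 37.4833 q [-0.14, 0.59, 0.17, 2.07, -0.19, 0.5, -0.04] ee [474.9 -29.7 181.7] xhead 78.22709351612804 w 40.13246048467788 F [-0.9  0.3 -0.3]
```

View pics/w26.png

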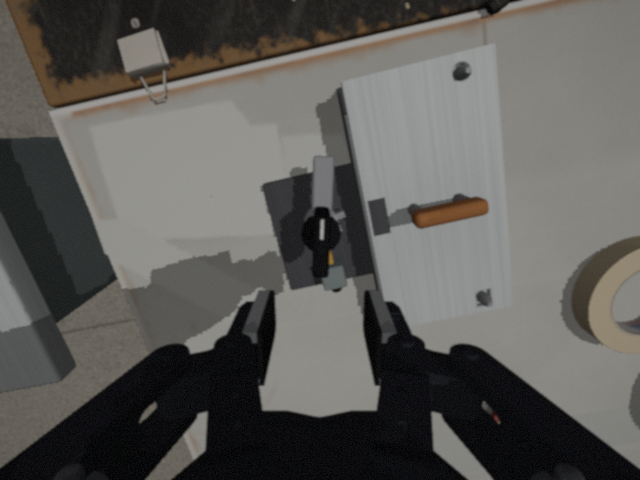

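```bash
python3 - <<'E'
from dies import *
np.set_printoptions(precision=2,suppress=True)
s=env.observe();e=np.array(s["ee_pos"]);R=np.array(s["ee_rot"])
im,m=load("w26")
cv2.imwrite("pics/d11.png",cv2.resize(im[140:300,260:390],None,fx=4,fy=4,interpolation=cv2.INTER_CUBIC))
for p,z in(((322,208),98),((320,278),98),((322.5,157),61),((320.5,243),98)): print(p,R.T@(onz(m,p,z)-e))
print("axis", R.T@(np.array([475.1,-30.7,86])-e))
E
```

```text
(322, 208) [27.56  1.51 83.76]
(320, 278) [-23.22   0.21  83.77]
(322.5, 157) [ 58.26   2.07 120.75]
(320.5, 243) [ 2.98  0.53 83.76]
axis [-0.98  0.47 95.76]
```

View pics/d11.png

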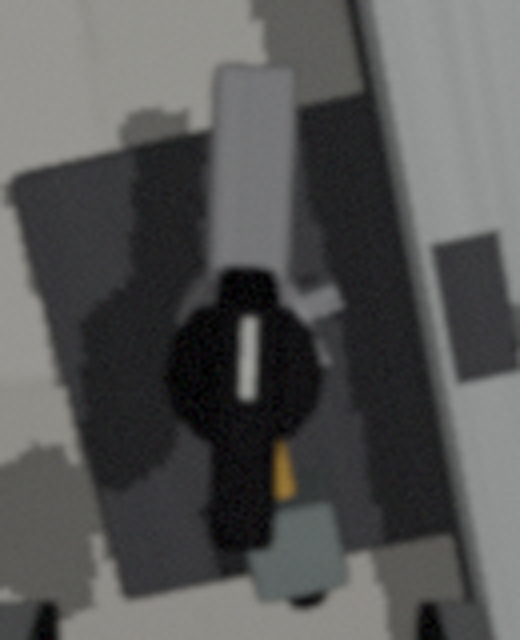

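Emit:
{"method": "step_arm", "body": {
  "series": [
    [[-0.1,0.05,3,0],[-0.1,0.05,6,0],[-0.1,0.05,8,0],[-0.1,0.05,9.5,0],[-0.1,0.05,10.5,0],[-0.1,0.05,11.3,0],[-0.1,0.05,11.3,0],[-0.1,0.05,11.3,0]]
  ]
}}

```text
time_s: 38.2
ee_pos: [475.2, -30.8, 69.1]
ee_rot: [[0.202, 0.979, 0.0], [0.979, -0.202, -0.0], [-0.0, 0.0, -1.0]]
contact_force: [1.0, -0.1, 1.0]
grip_width: 40.2
```

```bash
python3 look.py w27
```

```text
t 38.2 q [-0.07, 0.8, 0.07, 2.14, -0.24, 0.21, 0.0] ee [475.2 -30.8  69.1] xhead 78.324157633091 w 40.24157568864029 F [ 1.  -0.1  1. ]
```

View pics/w27.png

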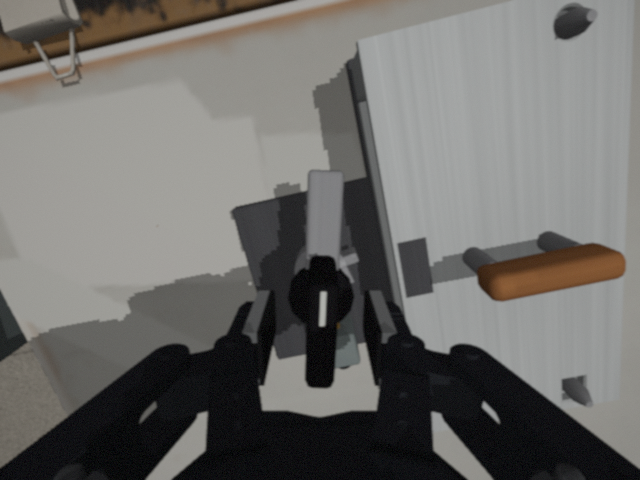

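Emit:
{"method": "step_arm", "body": {
  "series": [
    [[0,0,0,0],[0,0,0,0],[0,0,0,0],[0,0,0,0],[0,0,0,0],[0,0,0,0],[0,0,0,0]]
  ],
  "hand": 0.4,
  "grip_force": 60
}}

```text
time_s: 38.83
ee_pos: [476.0, -30.9, 69.8]
ee_rot: [[0.202, 0.979, 0.002], [0.979, -0.202, -0.0], [0.0, 0.002, -1.0]]
contact_force: [0.1, -1.1, 7.5]
grip_width: 11.2
```

Emit:
{"method": "step_arm", "body": {
  "series": [
    [[0,0,0,2],[0,0,0,5],[0,0,0,8],[0,0,0,11],[0,0,0,14],[0,0,0,17],[0,0,0,20],[0,0,0,20]]
  ]
}}

```text
time_s: 39.5
ee_pos: [475.7, -30.8, 69.8]
ee_rot: [[0.527, 0.85, 0.002], [0.85, -0.527, 0.0], [0.001, 0.002, -1.0]]
contact_force: [-0.2, 0.3, 6.5]
grip_width: 11.0
```

Emit:
{"method": "step_arm", "body": {
  "series": [
    [[0,0,0,4],[0,0,0,8],[0,0,0,12],[0,0,0,16],[0,0,0,20],[0,0,0,24],[0,0,0,28],[0,0,0,32],[0,0,0,36],[0,0,0,40],[0,0,0,40]]
  ]
}}

```text
time_s: 40.42
ee_pos: [475.5, -30.4, 69.8]
ee_rot: [[0.95, 0.312, 0.001], [0.312, -0.95, 0.001], [0.001, -0.0, -1.0]]
contact_force: [-1.0, 1.2, 8.3]
grip_width: 11.0
```

Emit:
{"method": "step_arm", "body": {
  "series": [
    [[0,0,0,3],[0,0,0,6],[0,0,0,9],[0,0,0,12],[0,0,0,14],[0,0,0,15.5],[0,0,0,15.5],[0,0,0,15.5]]
  ]
}}

```text
time_s: 41.08
ee_pos: [475.2, -30.3, 69.9]
ee_rot: [[0.999, 0.049, 0.001], [0.049, -0.999, 0.001], [0.001, -0.001, -1.0]]
contact_force: [-0.5, 0.4, 11.1]
grip_width: 11.1
```

```bash
python3 look.py w28; python3 - <<'E'
from h import *
print(np.array(env.observe()["ft_torque"])*100)
E
```

```text
t 41.0833 q [-0.2, 0.82, 0.28, 2.15, -0.84, 0.28, -0.71] ee [475.2 -30.3  69.9] xhead 2.8263874880937903 w 11.083134192213056 F [-0.5  0.4 11.1]
[  8.2  25.7 -11.4]
```

View pics/w28.png

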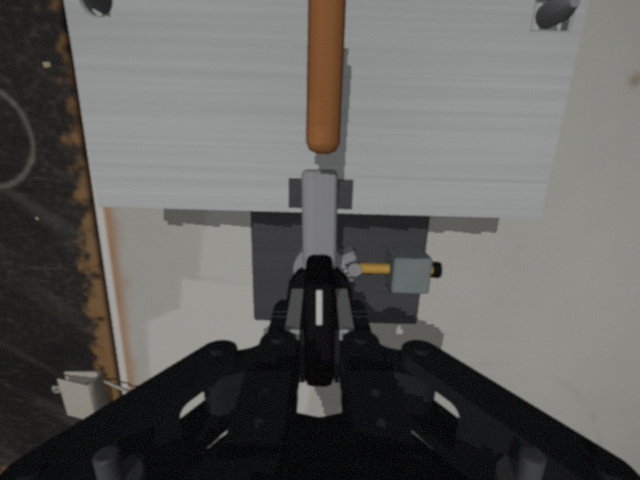

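Emit:
{"method": "step_arm", "body": {
  "series": [
    [[0,0,0,0],[0,0,0,0],[0,0,0,0],[0,0,0,0],[0,0,0,0],[0,0,-1,0],[0,0,-3,0],[0,0,-6,0],[0,0,-10,0],[0,0,-10,0],[0,0,-10,0]]
  ],
  "hand": 4
}}

```text
time_s: 42.05
ee_pos: [476.3, -30.9, 170.6]
ee_rot: [[0.999, 0.05, 0.004], [0.05, -0.999, -0.0], [0.004, 0.001, -1.0]]
contact_force: [-0.2, -0.1, -0.4]
grip_width: 40.3
```

```bash
python3 look.py w29; python3 - <<'E'
from dies import *
im,m=load("w29");cv2.imwrite("pics/d12.png",cv2.resize(im[60:330,180:460],None,fx=2.2,fy=2.2,interpolation=cv2.INTER_CUBIC))
E
```

```text
t 42.05 q [-0.37, 0.67, 0.55, 2.09, -0.67, 0.56, -0.85] ee [476.3 -30.9 170.6] xhead 2.8607366263989897 w 40.34058544008957 F [-0.2 -0.1 -0.4]
```

View pics/d12.png

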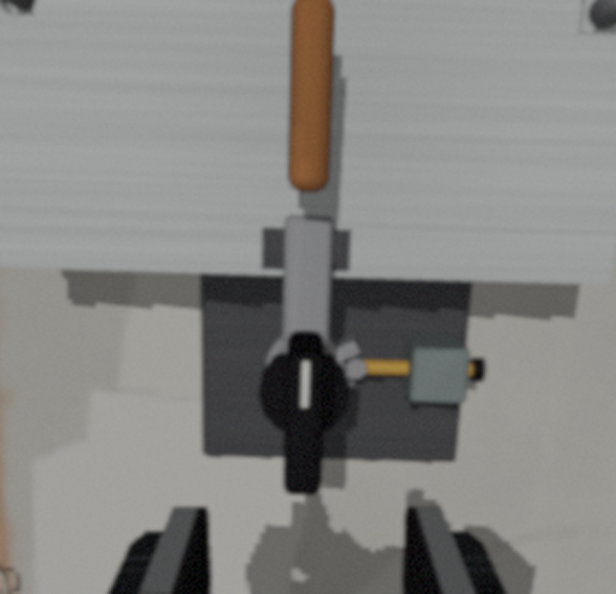

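```bash
python3 - <<'E'
from dies import *
np.set_printoptions(precision=3,suppress=True)
_,m=load("w29");k=lambda p:np.array(p)/2.2+[180,60]
a=onz(m,k((309,218)),61);b=onz(m,k((306,325)),61);print(a,b,"via axis",np.arctan2(a[1]+30.7,a[0]-475.1)-.022,"tongue line",np.arctan2((a-b)[1],(a-b)[0])-.022)
c=onz(m,k((306,340)),98);d=onz(m,k((302,488)),98);print("bar",np.arctan2((c-d)[1],(c-d)[0])-.022)
cv2.imwrite("pics/scene5.png",cv2.resize(capture("scene")[200:340,250:420],None,fx=4,fy=4,interpolation=cv2.INTER_CUBIC))
E
```

```text
[534.202 -29.509  61.   ] [498.857 -30.319  61.   ] via axis -0.001846827873316144 tongue line 0.0009180073557653358
bar 0.0020687313355688963
```

View pics/scene5.png

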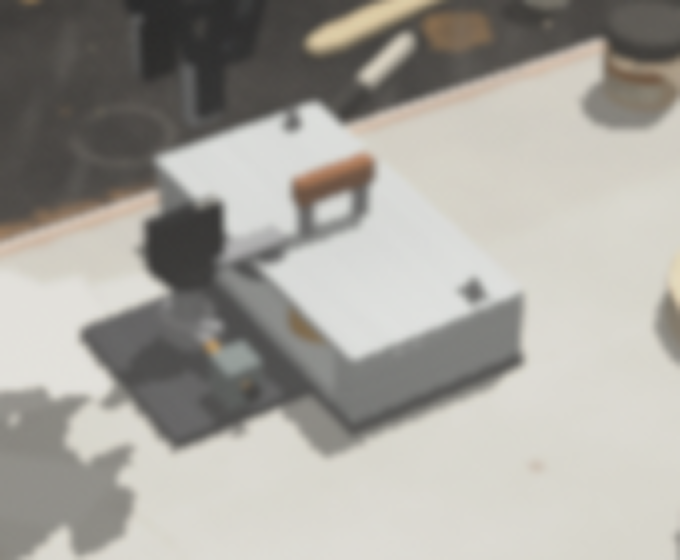

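Emit:
{"method": "step_arm", "body": {
  "series": [
    [[0,0,-5,0],[0,0,-5,0],[0,0,-5,0],[0,0,-5,0],[0,0,-5,0]]
  ]
}}

```text
time_s: 42.57
ee_pos: [474.1, -30.4, 217.7]
ee_rot: [[0.999, 0.05, -0.003], [0.05, -0.999, 0.001], [-0.003, -0.001, -1.0]]
contact_force: [-1.2, 0.1, -0.8]
grip_width: 39.8
```

```bash
python3 look.py w30; python3 -c "
from cell import *
print(job.close_job())"
```

```text
t 42.5667 q [-0.43, 0.61, 0.65, 2.04, -0.58, 0.68, -0.92] ee [474.1 -30.4 217.7] xhead 2.849159152001653 w 39.81491163725789 F [-1.2  0.1 -0.8]
the job is handed in; nothing more can be done
None
```

View pics/w30.png

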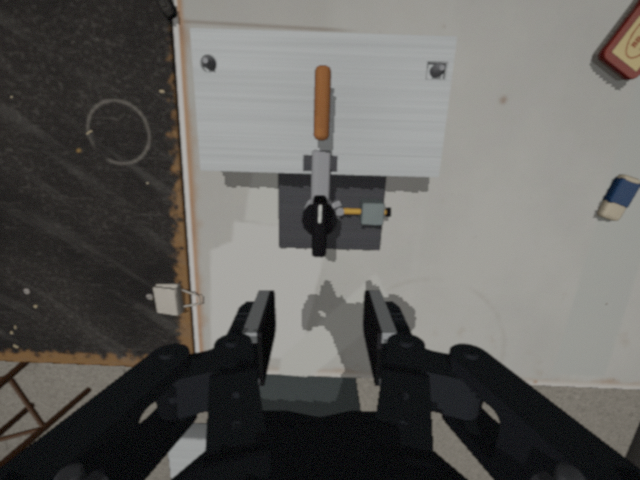

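The job is done and handed in at 42.6 s: dies placed, cover seated on both pins and the knob turned home. The hand-in reports no verdict.

- **Dies:** Three were on the table; I put them in nests 0, 1 and 3. The wrist and top views showed them standing in their nests, noses over the marks. Under the cover I could only recheck the two far noses and the edge of the third die, and all three were in place.
- **Cover:** I turned it about 175° and lowered it level. It touched at about 46 mm with the wrist force up by only about 6 N. The last picture shows both pins through the holes and the plate flat on the rails.
- **Knob:** I turned it clockwise and let go. The tongue stayed over the cover and lines up with the holder's x axis within about 0.002 rad, so the knob is at about 1.5. I did not see the follower in the notch directly; I infer it from the knob holding its angle after release.

**Disagreement:** the top camera placed things about 2 mm to the right of where the wrist camera did, so I used the wrist camera. The grasps and fits agreed with it.

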